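# Pack a lantern kit into its fitted case

### The arm

A 6-joint arm with a two-finger parallel gripper is mounted at the origin on the work surface. World frame = base frame: x ahead of the robot, y to its left, z up, the work surface at z = 0. Lengths are in m, angles in rad, forces in N, time in s.
With the tool pointing down it reaches from about 0.4 to 0.825 m from the base axis. Payload 7 kg.
Tool frame: the origin (TCP) lies midway between the tips of the shut fingers; the grasp point (between the pads) lies hold_point_z behind it (hold_point_z is the distance from the TCP to the grasp point, in m); z points along the fingers, y is the line along which they close (so a half turn about z gives the same grasp; the last joint's range is limited). The gripper opens to 88 mm and grips with 3 to 60 N. Pads are 19 mm wide; open, the fingers measure 130 mm over their backs; the gripper's body (78 mm by 193 mm) begins 47 mm behind the grasp point.
Start: joints at [-0.881, 0.359, 0.012, 0, -1.224, -0.288], TCP at [0.264, -0.621, 0.227] pointing down, gripper open.
Joint ranges: [-3.07, 3.07], [-1.43, 2.12], [-1.02, 1.25], [-3.03, 1.67], [-3.05, -0], [-3.03, 3.03]. Speed limits (rad/s): [2.39, 2.39, 3.01, 3.14, 3.14, 3.14].

### API

Orientations are given as [roll, pitch, yaw] about the fixed x, y, z axes, in that order (R = Rz(yaw) Ry(pitch) Rx(roll)).
In Python, from station import * gives the robot as it stands.
- The arm moves only by the tool apply_moves, never from a script. Its argument "steps" is a list of rows, each an object with "translation": the shift along the world's x, y, z scaled (see below), a list of three; "rotation": the turn, a rotation vector about the world's x, y, z scaled (see below), a list of three. A call has exactly 10 rows; each row is the pose to reach, as a shift and turn from the pose commanded when the call began; what a row does not reach only later rows make up. The controller multiplies each number of a shift by 250 mm and each number of a turn by 30 degrees. A row lasts 1/12 s, in which the tool goes at most 41.7 mm and 7.16 degrees, less where a joint would pass 70% of its speed; a pose out of reach is approached as far as the arm can. A call with a number of a shift or a turn outside -1 to 1 is refused whole. A call with a gripper value outside its range is refused whole. "jaw" is the closure, from -1 (fully open) to 1 (shut), so that 0 is half open, set as the call begins (left out, the last holds). The fingers move at their own pace and stop on an object; "newtons" is the grip in N (left out, the last holds). Time passes only in rows, so rows that repeat a pose let the fingers close, or fill a call up. It gives the time, the measured TCP pose, the force, the opening and the grip force at its end, in the units of the state.
- get_state(): the state, without advancing time (a new reading comes with each control period).
- grab_frame(name): name is "scene" or "top" or "wrist"; returns the picture (400x640x3 uint8, blue, green, red); there is no depth.
- camera_model(name): a dict with "fx", "fy", "cx", "cy" (pixels), "xyz" and "rotation" of the camera in the world. Camera axes: x right, y down, z forward; pixel columns grow to the right and rows downward; lengths in m; the calibration is good to about 2 mm. A picture is of the moment at which its call begins: read the wrist's pose just before it. camera_model takes no time and is no camera call; for the wrist camera it gives the pose at the moment of the call.
- job_done(): hands the job in; it is judged then, once.
The state is a dict: "t": time; "q": joint angles; "qd": joint speeds; "joint_efforts": joint torques, N m; "eef_pos": TCP position; "ee_rot": TCP orientation; "force": force on the tool from outside, world axes, zero at the start; "moment": the same for the moment, N m; "width": finger opening in m; "gripper_force": force on a finger pad.
Only numpy, scipy, OpenCV 4.12 (cv2) and the standard library are available. Lean on these libraries where they do the work, as an engineer would, in place of code of your own. Each camera call takes 0.05 s, during which the arm holds its last target. There are 200 camera calls.

### The job

Pack this lantern set for a customer. Lay the standing brass lantern down on its side on the bare shelf and let go of it, so that you can take it again across the body and press it fully home in the lantern-shaped recess of the wooden case; press the brass hanger fully home in its own recess, each the way round that fits, and set the red glass shade mouth down over the upright post so that it stands on the case. Do not drop anything or let the lantern topple over, and leave the copper cap, the tin and the loose ring where they are.

Things in the scene. Friction and masses are not known exactly. Their poses are not given: they have to be found in the camera images.
- case: The fitted wooden case, fixed: a flat block 210 (its x) x 270 (its y) x 40 mm high, origin at the centre of its underside, z up. Its upper face, 40 mm above the shelf, has two recesses lined with grey felt and an upright wooden post.
- lantern_seat (a point): Where lantern_mid lies when the lantern is home: 38 mm above the shelf, axes as the case's. The recess runs along the case's y, 30 mm deep, 3 mm clearance each side: wide square end (62 mm) for the body at +y, narrow end for dome and ring at -y, so the ring must point along the case's -y. Any of the lantern's four like sides may be down; 26 mm of it then stand above the case.
- hanger_seat (a point): Where hanger_mid lies when the hanger is home: 38 mm above the shelf, axes as the case's. The recess runs along the case's y, 10 mm deep, 3 mm clearance each side: round for the loop at +y, straight for the crossbar at -y. 6 mm of the hanger stay proud. A finger notch 86 mm across (case x), 42 mm long, as deep, crosses the shank; its middle is 8 mm from here towards -y.
- post_foot (a point): Foot of the upright post, on the case's upper face, 40 mm above the shelf. Axes as the case's. The post is 24 mm thick, 75 mm high, with a round tip.
- lantern_mid (a point): Middle of the brass lantern's square body, on its axis, 45 mm above its underside. z points along the axis to the dome and ring, x and y square to its flat sides. Body 56 x 56 x 90 mm, smooth flat sides; dome 52 mm wide, then a fixed ring: 134 mm in all. 0.35 kg. It stands upright on the shelf at the start.
- lantern_ring (a point): Centre of the lantern's ring (24 mm across), on the axis, 77 mm beyond lantern_mid.
- hanger_mid (a point): Middle of the brass suspension hanger, half-way up; it lies flat on the shelf. x points along it to the loop, z up. 124 mm long, 16 mm thick: crossbar 50 x 16 mm at the -x end, 16 mm wide shank (from 46 mm on the crossbar side to 20 mm on the loop side of this point), round loop 46 mm across. 0.25 kg.
- shade_mid (a point): Middle of the ribbed red glass shade, on its axis. x points along the axis to the open mouth. 100 mm long, 60 mm across (narrowing to 40 mm at the closed end over the last 24 mm), wall 4 mm, inside depth 95 mm. 0.16 kg. At the start it lies on its side, 44 mm above the shelf, on a fixed wooden cradle.
- shade_mouth (a point): Centre of the shade's open mouth, 50 mm beyond shade_mid.
- cradle: Fixed wooden cradle under the shade: foot board 90 (x) x 64 x 10 mm with two low rails along x, 20 mm high. Origin at the centre of its underside.
- cap: Bystander: copper ceiling cap, a dome 110 mm wide and 50 mm high. Origin at the centre of its underside.
- tin: Bystander: metal polish tin, 64 mm wide, 55 mm high. Origin at the centre of its underside.
- spare_ring: Bystander: loose brass ring lying flat, 72 mm across, 12 mm high. Origin at the centre of its underside.
Things that resemble listed ones, but are neither listed nor needed, are in the scene too. What is shaped like the part that bears hanger_mid but purple or turquoise is not meant.

How it is judged:
By the outcome, as a careful person would: the job done as asked, in the order asked, and still so for the second after the job is handed in, with the robot touching nothing.
It also fails if it takes over 72 s, if anything falls off the work surface, if the arm or the gripper's body presses on something with over 40 N, if the wrist force passes 120 N, or if a joint passes its speed limit or range.

## Working session

There is one attempt and no reset: what is moved stays moved. The work goes in short steps, Python scripts to look and compute and a tool call to move; the robot and the scene stay as the last step left them, time stands still between calls to the robot, and variables do not carry over. Pictures are saved under pics/ and viewed, at most 10 in all, crops included, and the job is handed in when it is done.

Besides the shell and the picture viewer there is one more tool, called after "Emit:" by a JSON object that holds its "fn" and its "kwargs", one argument or row to a line. apply_moves: Moves the arm, as the interface text tells. Shifts and turns lie within -1 to 1; 1 stands for 250 mm of shift or 30 degrees of turn. Its arguments: {"type":"object","properties":{"steps":{"type":"array"},"jaw":{"type":"number"},"newtons":{"type":"number"}},"required":["steps"]}

```bash
ls; mkdir -p pics; python3 - <<'E'
from station import *
import cv2,numpy as np
s=get_state();print(s)
for n in("scene","top","wrist"):
    c=camera_model(n);print(n,c)
a=grab_frame("scene");b=grab_frame("top")
cv2.imwrite("pics/scene.png",a);cv2.imwrite("pics/top.png",b)
E
```

```text
pics
{'t': 0.0, 'q': array([-8.80899117e-01,  3.59367087e-01,  1.10411859e-02, -3.56143595e-04,
       -1.22411683e+00, -2.88084544e-01]), 'qd': array([-0.00071781,  0.00094155,  0.00078744, -0.00070508, -0.00191439,
       -0.00087303]), 'joint_efforts': array([-8.76370486e-04, -5.82722104e+01,  2.93055940e+01,  6.99725971e+00,
        6.77786578e-03, -1.56229330e-04]), 'eef_pos': array([ 0.26374778, -0.62078739,  0.22562673]), 'ee_rot': array([ 3.13991897e+00, -1.46815346e-04, -2.73990115e+00]), 'force': array([-0.10170665, -0.3953813 ,  0.88669428]), 'moment': array([-0.04924666,  0.01925301, -0.00397529]), 'gripper_force': 0.0, 'width': 0.08751359739213807}
scene {'fx': 440.79893686913954, 'fy': 440.79893686913954, 'cx': 316.05864260281265, 'cy': 190.90330247822737, 'xyz': array([ 1.13697619, -0.36339573,  0.96197806]), 'rotation': array([-2.45197410e+00, -1.00678030e-03,  1.02989846e+00])}
top {'fx': 456.5618048238471, 'fy': 456.5618048238471, 'cx': 319.03246950713964, 'cy': 199.90747297472714, 'xyz': array([0.39177482, 0.03186337, 1.46144096]), 'rotation': array([-3.04870424, -0.0173983 , -1.56242744])}
wrist {'fx': 296.5708628768651, 'fy': 296.5708628768651, 'cx': 319.99276088172115, 'cy': 204.80457323202208, 'xyz': array([ 0.19946507, -0.64876359,  0.38379659]), 'rotation': array([ 2.87673650e+00, -2.48811918e-03,  1.97268938e+00])}
```

View pics/top.png

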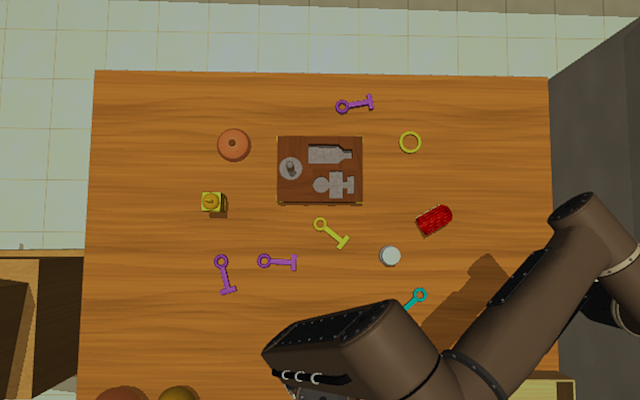

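View pics/scene.png

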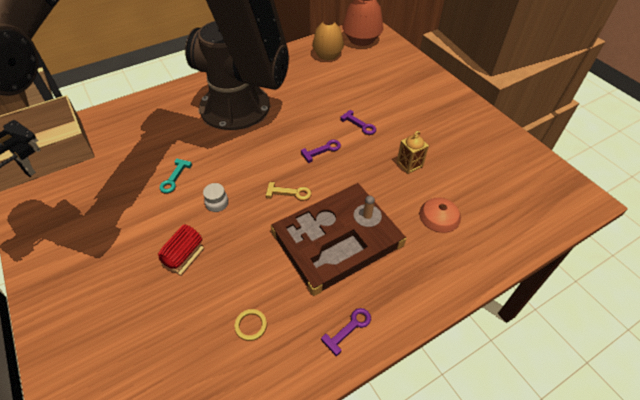

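The top view shows the lantern at (211,202), the case around (320,170), with its post at (290,168), the yellow hanger at (331,233), the red shade at (434,220), and the tin, ring and cap. The purple and turquoise hangers are decoys.

```bash
cat > h.py <<'E'
from station import *
import cv2,numpy as np
from scipy.spatial.transform import Rotation as R
def cam(n):
    c=camera_model(n);return c,R.from_euler('xyz',c['rotation']).as_matrix()
def pl(n,px,z,C=None):
    c,M=C or cam(n);px=np.atleast_2d(np.asarray(px,float))
    d=np.c_[(px[:,0]-c['cx'])/c['fx'],(px[:,1]-c['cy'])/c['fy'],np.ones(len(px))]@M.T
    return np.asarray(c['xyz'])+d*((z-c['xyz'][2])/d[:,2])[:,None]
def pr(n,P,C=None):
    c,M=C or cam(n);q=(np.atleast_2d(P)-c['xyz'])@M
    return np.c_[q[:,0]/q[:,2]*c['fx']+c['cx'],q[:,1]/q[:,2]*c['fy']+c['cy']]
def tri(obs):
    A=np.zeros((3,3));b=np.zeros(3)
    for C,px in obs:
        c,M=C;d=M@np.array([(px[0]-c['cx'])/c['fx'],(px[1]-c['cy'])/c['fy'],1]);d/=np.linalg.norm(d)
        P=np.eye(3)-np.outer(d,d);A+=P;b+=P@c['xyz']
    return np.linalg.solve(A,b)
def hsv(i,lo,hi): return cv2.inRange(cv2.cvtColor(i,cv2.COLOR_BGR2HSV),lo,hi)
def st():
    s=get_state();print('t %.2f'%s['t'],'p',s['eef_pos'].round(4),'rpy',np.degrees(s['ee_rot']).round(2),'q',s['q'].round(3),'F',s['force'].round(1),'w',round(s['width'],4),'g',round(s['gripper_force'],1));return s
E
python3 - <<'E'
from h import *
import station;print([n for n in dir(station) if n[0]!='_'], getattr(station,'hold_point_z',None))
b=cv2.imread("pics/top.png")
for nm,lo,hi in (("yellow",(22,120,90),(35,255,255)),("red",(0,200,60),(4,255,255)),("copper",(5,120,120),(12,190,255))):
    m=hsv(b,lo,hi);n,l,s,c=cv2.connectedComponentsWithStats(m)
    for i in range(1,n):
        if s[i,4]>40:
            pts=np.argwhere(l==i)[:,::-1].astype(np.float32)
            print(nm,s[i],c[i].round(1),pl("top",c[i],0.01).round(3)[0,:2],cv2.minAreaRect(pts))
for p in [(278,137),(362,137),(362,205),(277,205),(320,170),(290,168)]: print(p,pl("top",p,.04).round(3))
for p in [(211,202)]: print(pl("top",p,.09))
o=np.hstack([cv2.resize(b[120:250,190:320],(400,400),interpolation=2),cv2.resize(b[150:280,350:480],(400,400),interpolation=2)]);cv2.imwrite("pics/z.png",o)
E
```

```text
['Unreachable', 'camera_model', 'get_state', 'grab_frame', 'hold_point_z', 'job_done'] 0.0188
yellow [399 131  22  22 206] [409.6 141.5] [ 0.72  -0.284] ((409.5, 141.5), (21.0, 21.0), 90.0)
yellow [201 192  20  20 255] [210.4 200.7] [0.521 0.353] ((210.5, 201.5), (19.0, 19.0), 90.0)
yellow [313 217  37  33 306] [331.5 232.9] [ 0.422 -0.033] ((329.2225036621094, 232.3034210205078), (39.06716537475586, 16.150484085083008), 35.311214447021484)
yellow [508 379  67  21 691] [539.1 389.8] [-0.057 -0.679] ((541.0, 389.0), (20.0, 66.0), 90.0)
red [417 205  35  30 613] [434.2 218.9] [ 0.47  -0.361] ((434.5943603515625, 218.66986083984375), (19.425716400146484, 34.38351821899414), 60.945396423339844)
copper [218 129  30  30 332] [233.3 144.5] [0.704 0.285] ((232.5, 143.5), (29.0, 29.0), 90.0)
(278, 137) [[0.723 0.14  0.04 ]]
(362, 137) [[ 0.726 -0.126  0.04 ]]
(362, 205) [[ 0.51  -0.126  0.04 ]]
(277, 205) [[0.507 0.139 0.04 ]]
(320, 170) [[0.619 0.006 0.04 ]]
(290, 168) [[0.624 0.1   0.04 ]]
[[0.51019399 0.33353779 0.09      ]]
```

View pics/z.png

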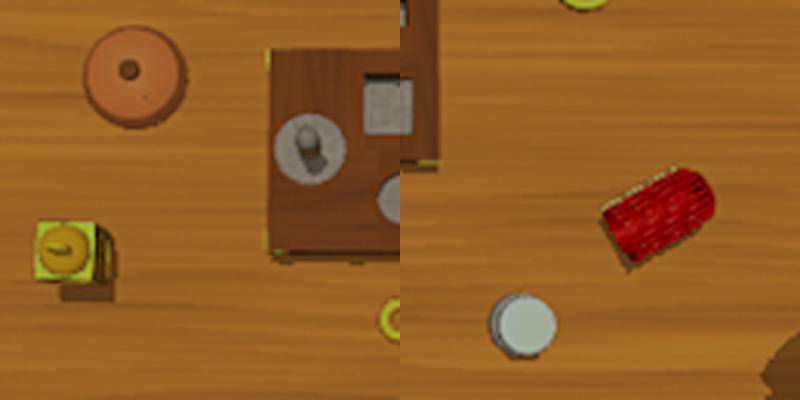

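The crop shows the square lantern top at world (0.51, 0.335), nearly axis-aligned. The shade's flat mouth edge is lower-left and its closed end is upper-right. I'm heading for the lantern over the case.

Emit:
{"fn": "apply_moves", "kwargs": {
  "steps": [
    {"translation": [0.98, 1, 0.6], "rotation": [0, 0, 0.8]},
    {"translation": [0.98, 1, 0.6], "rotation": [0, 0, 0.8]},
    {"translation": [0.98, 1, 0.6], "rotation": [0, 0, 0.8]},
    {"translation": [0.98, 1, 0.6], "rotation": [0, 0, 0.8]},
    {"translation": [0.98, 1, 0.6], "rotation": [0, 0, 0.8]},
    {"translation": [0.98, 1, 0.6], "rotation": [0, 0, 0.8]},
    {"translation": [0.98, 1, 0.6], "rotation": [0, 0, 0.8]},
    {"translation": [0.98, 1, 0.6], "rotation": [0, 0, 0.8]},
    {"translation": [0.98, 1, 0.6], "rotation": [0, 0, 0.8]},
    {"translation": [0.98, 1, 0.6], "rotation": [0, 0, 0.8]}
  ],
  "jaw": -1
}}

```text
t: 0.93
eef_pos: [0.5129, -0.368, 0.379]
ee_rot: [-3.138, 0.001, -2.317]
force: [-0.7, -0.7, 0.2]
width: 0.088
gripper_force: 0.0
```

```bash
python3 - <<'E'
from h import *
st();C=cam("wrist");print(C[0]['xyz'],C[0]['rotation']);i=grab_frame("wrist");cv2.imwrite("pics/w1.png",i)
print(pr("wrist",[[.46,-.37,.044],[.43,-.03,.016],[.51,-.126,.04]],C))
E
```

```text
t 0.93 p [ 0.5129 -0.368   0.379 ] rpy [-1.7981e+02  8.0000e-02 -1.3277e+02] q [-0.314  0.23   0.171  0.    -1.508 -0.433] F [-0.7 -0.7  0.2] w 0.088 g 0.0
[ 0.4649082  -0.41966023  0.53709122] [2.87478318e+00 2.58020645e-03 2.39542334e+00]
[[343.62306796 144.77875985]
 [471.35737254 265.01634111]
 [411.31575381 262.90893307]]
```

Emit:
{"fn": "apply_moves", "kwargs": {
  "steps": [
    {"translation": [0, 1, 0], "rotation": [0, 0, 0.72]},
    {"translation": [0, 1, 0], "rotation": [0, 0, 0.72]},
    {"translation": [0, 1, 0], "rotation": [0, 0, 0.72]},
    {"translation": [0, 1, 0], "rotation": [0, 0, 0.72]},
    {"translation": [0, 1, 0], "rotation": [0, 0, 0.72]},
    {"translation": [0, 1, 0], "rotation": [0, 0, 0.72]},
    {"translation": [0, 1, 0], "rotation": [0, 0, 0.72]},
    {"translation": [0, 1, 0], "rotation": [0, 0, 0.72]},
    {"translation": [0, 1, 0], "rotation": [0, 0, 0.72]},
    {"translation": [0, 1, 0], "rotation": [0, 0, 0.72]}
  ]
}}

```text
t: 1.82
eef_pos: [0.5087, -0.1223, 0.3762]
ee_rot: [3.141, -0.0, -1.945]
force: [0.5, 0.4, 0.6]
width: 0.0877
gripper_force: 0.0
```

Emit:
{"fn": "apply_moves", "kwargs": {
  "steps": [
    {"translation": [0, 1, 0], "rotation": [0, 0, 0.72]},
    {"translation": [0, 1, 0], "rotation": [0, 0, 0.72]},
    {"translation": [0, 1, 0], "rotation": [0, 0, 0.72]},
    {"translation": [0, 1, 0], "rotation": [0, 0, 0.72]},
    {"translation": [0, 1, 0], "rotation": [0, 0, 0.72]},
    {"translation": [0, 1, 0], "rotation": [0, 0, 0.72]},
    {"translation": [0, 1, 0], "rotation": [0, 0, 0.72]},
    {"translation": [0, 1, 0], "rotation": [0, 0, 0.72]},
    {"translation": [0, 1, 0], "rotation": [0, 0, 0.72]},
    {"translation": [0, 1, 0], "rotation": [0, 0, 0.72]}
  ]
}}

```text
t: 2.65
eef_pos: [0.5093, 0.1271, 0.3764]
ee_rot: [3.141, -0.0, -1.569]
force: [-0.2, 0.8, -0.5]
width: 0.0876
gripper_force: 0.0
```

```bash
python3 - <<'E'
from h import *
s=st();C=cam("wrist");print(C[0]['xyz'],C[0]['rotation']);i=grab_frame("wrist");cv2.imwrite("pics/w2.png",i)
np.save("c2.npy",np.r_[C[0]['xyz'],C[0]['rotation']])
E
```

```text
t 2.65 p [0.5093 0.1271 0.3764] rpy [ 1.7998e+02 -2.0000e-02 -8.9910e+01] q [ 0.619  0.046 -0.052  0.    -1.473 -0.617] F [-0.2  0.8 -0.5] w 0.0876 g 0.0
[0.50978522 0.05661625 0.53463701] [ 2.87626607e+00 -5.15664772e-04 -3.13975446e+00]
```

View pics/w2.png

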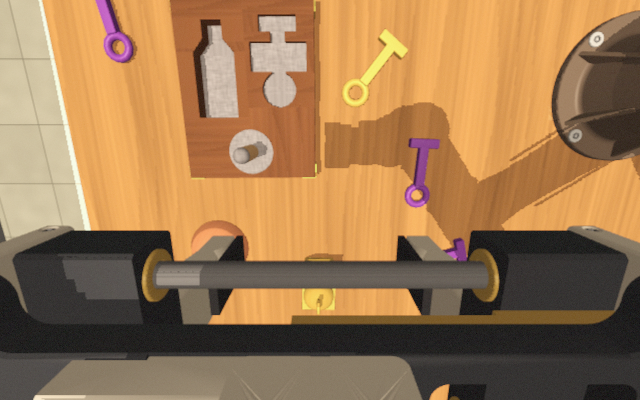

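The wrist view shows the case, with the recess outlines and post at (250,152). The loop of the hanger is at (356,92), its crossbar at (393,45). The lantern top is at (319,290), square to the gripper. Next I tilt the tool toward −y to grip the lantern from the +y side.

Emit:
{"fn": "apply_moves", "kwargs": {
  "steps": [
    {"translation": [0, 0.8, 0], "rotation": [-0.7, 0, 0]},
    {"translation": [0, 0.8, 0], "rotation": [-0.7, 0, 0]},
    {"translation": [0, 0.8, 0], "rotation": [-0.7, 0, 0]},
    {"translation": [0, 0.8, 0], "rotation": [-0.7, 0, 0]},
    {"translation": [0, 0.8, 0], "rotation": [-0.7, 0, 0]},
    {"translation": [0, 0.8, 0], "rotation": [-0.7, 0, 0]},
    {"translation": [0, 0.8, 0], "rotation": [-0.7, 0, 0]},
    {"translation": [0, 0.8, 0], "rotation": [-0.7, 0, 0]},
    {"translation": [0, 0.8, 0], "rotation": [-0.7, 0, 0]},
    {"translation": [0, 0.8, 0], "rotation": [-0.7, 0, 0]}
  ]
}}

```text
t: 3.53
eef_pos: [0.5094, 0.327, 0.3775]
ee_rot: [3.141, -0.365, -1.569]
force: [-0.1, -0.7, -0.2]
width: 0.0876
gripper_force: 0.0
```

```bash
python3 - <<'E'
from h import *
s=st();C=cam("wrist");print(C[0]['xyz'],C[0]['rotation'])
E
```

```text
t 3.53 p [0.5094 0.327  0.3775] rpy [179.97 -20.93 -89.9 ] q [ 1.014  0.335  0.178  0.192 -1.725 -1.013] F [-0.1 -0.7 -0.2] w 0.0876 g 0.0
[0.50981294 0.31758971 0.55040235] [-3.04201965e+00 -8.28660995e-04 -3.13976314e+00]
```

Emit:
{"fn": "apply_moves", "kwargs": {
  "steps": [
    {"translation": [0, 0.42, -0.3], "rotation": [-0.75, 0, 0]},
    {"translation": [0, 0.42, -0.3], "rotation": [-0.75, 0, 0]},
    {"translation": [0, 0.42, -0.3], "rotation": [-0.75, 0, 0]},
    {"translation": [0, 0.42, -0.3], "rotation": [-0.75, 0, 0]},
    {"translation": [0, 0.42, -0.3], "rotation": [-0.75, 0, 0]},
    {"translation": [0, 0.42, -0.3], "rotation": [-0.75, 0, 0]},
    {"translation": [0, 0.42, -0.3], "rotation": [-0.75, 0, 0]},
    {"translation": [0, 0.42, -0.3], "rotation": [-0.75, 0, 0]},
    {"translation": [0, 0.42, -0.3], "rotation": [-0.75, 0, 0]},
    {"translation": [0, 0.42, -0.3], "rotation": [-0.75, 0, 0]}
  ]
}}

```text
t: 4.37
eef_pos: [0.5092, 0.4325, 0.3068]
ee_rot: [-3.14, -0.751, -1.57]
force: [0.8, 0.0, 0.8]
width: 0.0874
gripper_force: 0.0
```

```bash
python3 - <<'E'
from h import *
s=st();C=cam("wrist");print(C[0]['xyz'],C[0]['rotation'])
E
```

```text
t 4.37 p [0.5092 0.4325 0.3068] rpy [-179.93  -43.03  -89.95] q [ 1.151  0.68   0.375  0.307 -1.955 -1.136] F [0.8 0.  0.8] w 0.0874 g 0.0
[0.50927309 0.48870199 0.47040619] [-2.65629680e+00  7.11734228e-04 -3.13973132e+00]
```

Emit:
{"fn": "apply_moves", "kwargs": {
  "steps": [
    {"translation": [0, 0.04, -0.6], "rotation": [-0.73, 0, 0]},
    {"translation": [0, 0.04, -0.6], "rotation": [-0.73, 0, 0]},
    {"translation": [0, 0.04, -0.6], "rotation": [-0.73, 0, 0]},
    {"translation": [0, 0.04, -0.6], "rotation": [-0.73, 0, 0]},
    {"translation": [0, 0.04, -0.6], "rotation": [-0.73, 0, 0]},
    {"translation": [0, 0.04, -0.6], "rotation": [-0.73, 0, 0]},
    {"translation": [0, 0.04, -0.6], "rotation": [-0.73, 0, 0]},
    {"translation": [0, 0.04, -0.6], "rotation": [-0.73, 0, 0]},
    {"translation": [0, 0.04, -0.6], "rotation": [-0.73, 0, 0]},
    {"translation": [0, 0.04, -0.6], "rotation": [-0.73, 0, 0]}
  ]
}}

```text
t: 5.2
eef_pos: [0.5095, 0.4443, 0.1566]
ee_rot: [3.141, -1.133, -1.569]
force: [-0.5, -0.7, -0.1]
width: 0.0875
gripper_force: 0.0
```

```bash
python3 - <<'E'
from h import *
s=st();C=cam("wrist");i=grab_frame("wrist");cv2.imwrite("pics/w3.png",i)
print(C[0]['xyz'],C[0]['rotation'])
a=grab_frame("scene");t=grab_frame("top");print(pr("scene",[.51,.333,.05]),pr("top",[.51,.333,.05]))
o=np.hstack([cv2.resize(i,(400,250)),cv2.resize(a[80:205,330:530],(400,250))]);cv2.imwrite("pics/w3c.png",o)
E
```

```text
t 5.20 p [0.5095 0.4443 0.1566] rpy [179.99 -64.93 -89.92] q [ 1.187  0.988  0.361  0.386 -2.017 -1.227] F [-0.5 -0.7 -0.1] w 0.0875 g 0.0
[0.50971709 0.55747379 0.2873098 ] [-2.27409277e+00 -3.72468090e-04 -3.14014369e+00]
[[410.6028833  152.53667426]] [[213.99619521 203.20539886]]
```

View pics/w3c.png

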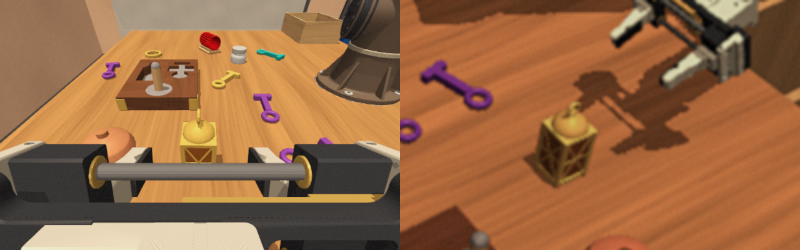

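The left half (wrist view) shows the lantern centred between the fingers. The right half (scene crop) shows it at about (413,156), close to the predicted (411,153). I approach along the tool axis.

Emit:
{"fn": "apply_moves", "kwargs": {
  "steps": [
    {"translation": [0, -0.02, -0.12], "rotation": [0, 0, 0]},
    {"translation": [0, -0.04, -0.22], "rotation": [0, 0, 0]},
    {"translation": [0, -0.1, -0.25], "rotation": [0, 0, 0]},
    {"translation": [0, -0.2, -0.295], "rotation": [0, 0, 0]},
    {"translation": [0, -0.3, -0.34], "rotation": [0, 0, 0]},
    {"translation": [0, -0.38, -0.375], "rotation": [0, 0, 0]},
    {"translation": [0, -0.44, -0.405], "rotation": [0, 0, 0]},
    {"translation": [0, -0.49, -0.43], "rotation": [0, 0, 0]},
    {"translation": [0, -0.49, -0.43], "rotation": [0, 0, 0]},
    {"translation": [0, -0.49, -0.43], "rotation": [0, 0, 0]}
  ]
}}

```text
t: 6.18
eef_pos: [0.5091, 0.3209, 0.0444]
ee_rot: [3.133, -1.142, -1.562]
force: [-0.0, 1.5, -0.1]
width: 0.0878
gripper_force: 0.0
```

```bash
python3 - <<'E'
from h import *
s=st()
a=grab_frame("scene");cv2.imwrite("pics/s4.png",cv2.resize(a[80:220,310:510],(800,560)))
E
```

```text
t 6.18 p [0.5091 0.3209 0.0444] rpy [179.5  -65.43 -89.48] q [ 1.129  0.965 -0.005  0.402 -1.694 -1.321] F [-0.   1.5 -0.1] w 0.0878 g 0.0
```

View pics/s4.png

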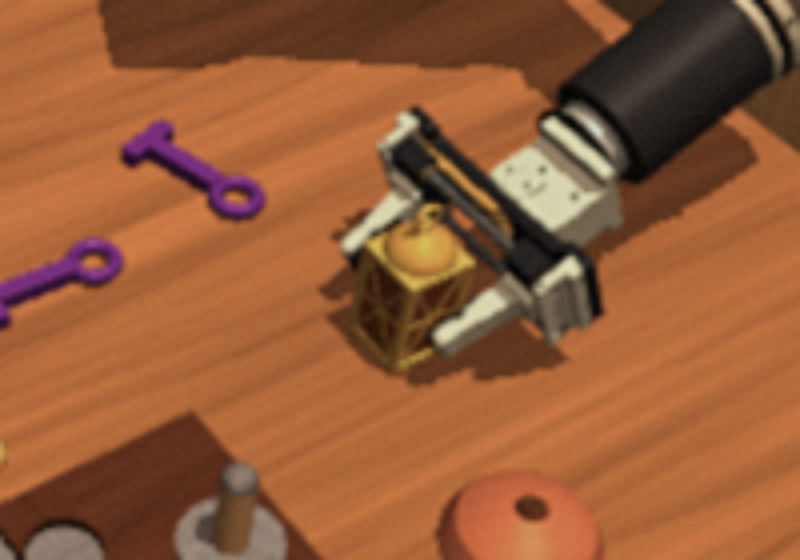

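The fingers straddle the lantern body and the ring is clear. Closing.

Emit:
{"fn": "apply_moves", "kwargs": {
  "steps": [
    {"translation": [0, 0, 0], "rotation": [0, 0, 0]},
    {"translation": [0, 0, 0], "rotation": [0, 0, 0]},
    {"translation": [0, 0, 0], "rotation": [0, 0, 0]},
    {"translation": [0, 0, 0], "rotation": [0, 0, 0]},
    {"translation": [0, 0, 0], "rotation": [0, 0, 0]},
    {"translation": [0, 0, 0], "rotation": [0, 0, 0]},
    {"translation": [0, 0, 0], "rotation": [0, 0, 0]},
    {"translation": [0, 0, 0], "rotation": [0, 0, 0]},
    {"translation": [0, 0, 0], "rotation": [0, 0, 0]},
    {"translation": [0, 0, 0], "rotation": [0, 0, 0]}
  ],
  "jaw": 1,
  "newtons": 35
}}

```text
t: 7.07
eef_pos: [0.5091, 0.3215, 0.0441]
ee_rot: [3.134, -1.141, -1.562]
force: [1.4, 2.1, 1.2]
width: 0.0558
gripper_force: 35.0
```

Gripped (55.8 mm). I lift it and turn it 90° about +x so the ring points to −y.

Emit:
{"fn": "apply_moves", "kwargs": {
  "steps": [
    {"translation": [0, 0, 0.06], "rotation": [0, 0, 0]},
    {"translation": [0, 0, 0.16], "rotation": [0, 0, 0]},
    {"translation": [0, 0, 0.28], "rotation": [0.1, 0, 0]},
    {"translation": [0, 0, 0.36], "rotation": [0.25, 0, 0]},
    {"translation": [0, 0, 0.4], "rotation": [0.4, 0, 0]},
    {"translation": [0, 0, 0.4], "rotation": [0.55, 0, 0]},
    {"translation": [0, 0, 0.4], "rotation": [0.7, 0, 0]},
    {"translation": [0, 0, 0.4], "rotation": [0.85, 0, 0]},
    {"translation": [0, 0, 0.4], "rotation": [1, 0, 0]},
    {"translation": [0, 0, 0.4], "rotation": [1, 0, 0]}
  ]
}}

```text
t: 7.9
eef_pos: [0.5091, 0.3203, 0.1475]
ee_rot: [3.141, -0.609, -1.57]
force: [0.3, -0.0, -1.2]
width: 0.0559
gripper_force: 35.0
```

Emit:
{"fn": "apply_moves", "kwargs": {
  "steps": [
    {"translation": [0, 0, 0], "rotation": [0.12, 0, 0]},
    {"translation": [0, 0, 0], "rotation": [0.28, 0, 0]},
    {"translation": [0, 0, 0], "rotation": [0.44, 0, 0]},
    {"translation": [0, 0, 0], "rotation": [0.58, 0, 0]},
    {"translation": [0, 0, 0], "rotation": [0.72, 0, 0]},
    {"translation": [0, 0, 0], "rotation": [0.86, 0, 0]},
    {"translation": [0, 0, 0], "rotation": [1, 0, 0]},
    {"translation": [0, 0, 0], "rotation": [1, 0, 0]},
    {"translation": [0, 0, 0], "rotation": [1, 0, 0]},
    {"translation": [0, 0, 0], "rotation": [1, 0, 0]}
  ]
}}

```text
t: 8.73
eef_pos: [0.5086, 0.3207, 0.144]
ee_rot: [3.14, -0.097, -1.567]
force: [-0.0, 0.5, -2.6]
width: 0.056
gripper_force: 35.0
```

Emit:
{"fn": "apply_moves", "kwargs": {
  "steps": [
    {"translation": [0, 0, 0], "rotation": [0.12, 0, 0]},
    {"translation": [0, 0, 0], "rotation": [0.28, 0, 0]},
    {"translation": [0, 0, 0], "rotation": [0.44, 0, 0]},
    {"translation": [0, 0, 0], "rotation": [0.58, 0, 0]},
    {"translation": [0, 0, 0], "rotation": [0.72, 0, 0]},
    {"translation": [0, 0, 0], "rotation": [0.86, 0, 0]},
    {"translation": [0, 0, 0], "rotation": [1, 0, 0]},
    {"translation": [0, 0, 0], "rotation": [1, 0, 0]},
    {"translation": [0, 0, 0], "rotation": [1, 0, 0]},
    {"translation": [0, 0, 0], "rotation": [1, 0, 0]}
  ]
}}

```text
t: 9.57
eef_pos: [0.5089, 0.3212, 0.1434]
ee_rot: [-3.141, 0.426, -1.567]
force: [0.2, -0.4, -2.7]
width: 0.0557
gripper_force: 35.0
```

```bash
python3 - <<'E'
from h import *
s=st()
a=grab_frame("scene");cv2.imwrite("pics/s5.png",cv2.resize(a[60:200,310:510],(800,560)))
E
```

```text
t 9.57 p [0.5089 0.3212 0.1434] rpy [-179.98   24.43  -89.76] q [ 0.641  0.236 -0.264 -0.454 -0.86  -0.374] F [ 0.2 -0.4 -2.7] w 0.0557 g 35.0
```

View pics/s5.png

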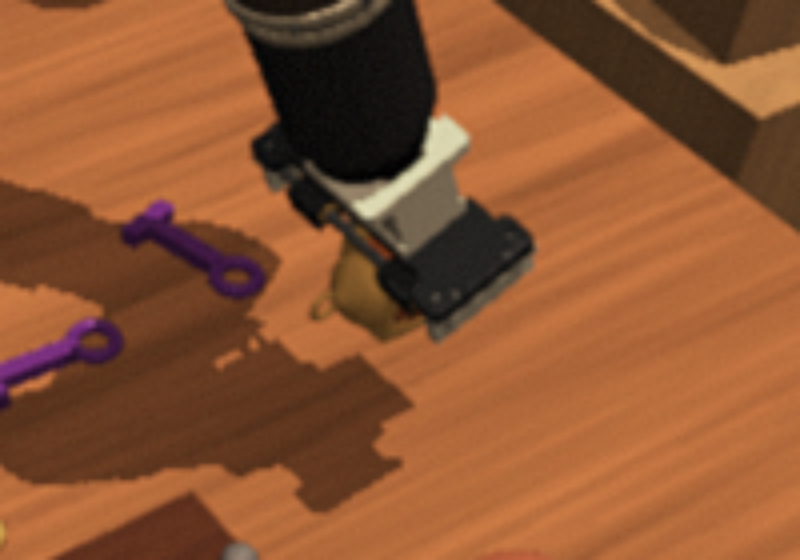

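The lantern is held horizontally with the ring toward −y. I lower it.

Emit:
{"fn": "apply_moves", "kwargs": {
  "steps": [
    {"translation": [0, 0, -0.08], "rotation": [0, 0, 0]},
    {"translation": [0, 0, -0.2], "rotation": [0, 0, 0]},
    {"translation": [0, 0, -0.3], "rotation": [0, 0, 0]},
    {"translation": [0, 0, -0.38], "rotation": [0, 0, 0]},
    {"translation": [0, 0, -0.43], "rotation": [0, 0, 0]},
    {"translation": [0, 0, -0.46], "rotation": [0, 0, 0]},
    {"translation": [0, 0, -0.47], "rotation": [0, 0, 0]},
    {"translation": [0, 0, -0.48], "rotation": [0, 0, 0]},
    {"translation": [0, 0, -0.484], "rotation": [0, 0, 0]},
    {"translation": [0, 0, -0.484], "rotation": [0, 0, 0]}
  ]
}}

```text
t: 10.45
eef_pos: [0.5095, 0.3216, 0.024]
ee_rot: [-3.138, 0.43, -1.566]
force: [0.3, 0.4, -2.0]
width: 0.0561
gripper_force: 35.0
```

Emit:
{"fn": "apply_moves", "kwargs": {
  "steps": [
    {"translation": [0, 0, -0.002], "rotation": [0, 0, 0]},
    {"translation": [0, 0, -0.004], "rotation": [0, 0, 0]},
    {"translation": [0, 0, -0.006], "rotation": [0, 0, 0]},
    {"translation": [0, 0, -0.008], "rotation": [0, 0, 0]},
    {"translation": [0, 0, -0.01], "rotation": [0, 0, 0]},
    {"translation": [0, 0, -0.012], "rotation": [0, 0, 0]},
    {"translation": [0, 0, -0.012], "rotation": [0, 0, 0]},
    {"translation": [0, 0, -0.012], "rotation": [0, 0, 0]},
    {"translation": [0, 0, -0.012], "rotation": [0, 0, 0]},
    {"translation": [0, 0, -0.012], "rotation": [0, 0, 0]}
  ]
}}

```text
t: 11.28
eef_pos: [0.509, 0.3213, 0.02]
ee_rot: [-3.14, 0.429, -1.567]
force: [-0.2, 0.5, -2.6]
width: 0.0559
gripper_force: 35.0
```

Emit:
{"fn": "apply_moves", "kwargs": {
  "steps": [
    {"translation": [0, 0, -0.004], "rotation": [0, 0, 0]},
    {"translation": [0, 0, -0.008], "rotation": [0, 0, 0]},
    {"translation": [0, 0, -0.011], "rotation": [0, 0, 0]},
    {"translation": [0, 0, -0.014], "rotation": [0, 0, 0]},
    {"translation": [0, 0, -0.016], "rotation": [0, 0, 0]},
    {"translation": [0, 0, -0.016], "rotation": [0, 0, 0]},
    {"translation": [0, 0, -0.016], "rotation": [0, 0, 0]},
    {"translation": [0, 0, -0.016], "rotation": [0, 0, 0]},
    {"translation": [0, 0, -0.016], "rotation": [0, 0, 0]},
    {"translation": [0, 0, -0.016], "rotation": [0, 0, 0]}
  ]
}}

```text
t: 12.12
eef_pos: [0.509, 0.3213, 0.0161]
ee_rot: [-3.14, 0.429, -1.567]
force: [0.9, -0.1, -2.9]
width: 0.0559
gripper_force: 35.0
```

Emit:
{"fn": "apply_moves", "kwargs": {
  "steps": [
    {"translation": [0, 0, -0.004], "rotation": [0, 0, 0]},
    {"translation": [0, 0, -0.008], "rotation": [0, 0, 0]},
    {"translation": [0, 0, -0.012], "rotation": [0, 0, 0]},
    {"translation": [0, 0, -0.014], "rotation": [0, 0, 0]},
    {"translation": [0, 0, -0.014], "rotation": [0, 0, 0]},
    {"translation": [0, 0, -0.014], "rotation": [0, 0, 0]},
    {"translation": [0, 0, -0.014], "rotation": [0, 0, 0]},
    {"translation": [0, 0, -0.014], "rotation": [0, 0, 0]},
    {"translation": [0, 0, -0.014], "rotation": [0, 0, 0]},
    {"translation": [0, 0, -0.014], "rotation": [0, 0, 0]}
  ]
}}

```text
t: 12.95
eef_pos: [0.5091, 0.3214, 0.0149]
ee_rot: [-3.139, 0.431, -1.565]
force: [-6.0, -6.0, 19.2]
width: 0.0558
gripper_force: 35.0
```

Contact with the shelf at about 20 N. I ease off and open.

Emit:
{"fn": "apply_moves", "kwargs": {
  "steps": [
    {"translation": [0, 0, 0.009], "rotation": [0, 0, 0]},
    {"translation": [0, 0, 0.009], "rotation": [0, 0, 0]},
    {"translation": [0, 0, 0.009], "rotation": [0, 0, 0]},
    {"translation": [0, 0, 0.009], "rotation": [0, 0, 0]},
    {"translation": [0, 0, 0.009], "rotation": [0, 0, 0]},
    {"translation": [0, 0, 0.009], "rotation": [0, 0, 0]},
    {"translation": [0, 0, 0.009], "rotation": [0, 0, 0]},
    {"translation": [0, 0, 0.009], "rotation": [0, 0, 0]},
    {"translation": [0, 0, 0.009], "rotation": [0, 0, 0]},
    {"translation": [0, 0, 0.009], "rotation": [0, 0, 0]}
  ],
  "jaw": -1
}}

```text
t: 13.78
eef_pos: [0.509, 0.3213, 0.0148]
ee_rot: [-3.14, 0.429, -1.567]
force: [-0.0, 0.5, -1.2]
width: 0.0874
gripper_force: 0.0
```

Emit:
{"fn": "apply_moves", "kwargs": {
  "steps": [
    {"translation": [0, -0.03, 0.07], "rotation": [0, 0, 0]},
    {"translation": [0, -0.06, 0.16], "rotation": [0, 0, 0]},
    {"translation": [0, -0.1, 0.28], "rotation": [0, 0, 0]},
    {"translation": [0, -0.14, 0.42], "rotation": [-0.2, 0, 0]},
    {"translation": [0, -0.18, 0.56], "rotation": [-0.4, 0, 0]},
    {"translation": [0, -0.2, 0.7], "rotation": [-0.6, 0, 0]},
    {"translation": [0, -0.2, 0.8], "rotation": [-0.82, 0, 0]},
    {"translation": [0, -0.2, 0.8], "rotation": [-0.82, 0, 0]},
    {"translation": [0, -0.2, 0.8], "rotation": [-0.82, 0, 0]},
    {"translation": [0, -0.2, 0.8], "rotation": [-0.82, 0, 0]}
  ]
}}

```text
t: 14.62
eef_pos: [0.5081, 0.2715, 0.214]
ee_rot: [3.14, 0.001, -1.566]
force: [-0.2, -0.7, -0.0]
width: 0.0878
gripper_force: 0.0
```

```bash
python3 - <<'E'
from h import *
s=st();C=cam("wrist");i=grab_frame("wrist");t=grab_frame("top");cv2.imwrite("pics/w6.png",i);cv2.imwrite("pics/t6.png",t)
np.save("c6.npy",np.r_[C[0]['xyz'],C[0]['rotation']])
# case outline in the earlier wrist picture w2 (camera looked at it from nearer)
o=np.hstack([cv2.resize(i,(400,250)),cv2.resize(t[150:250,150:310],(400,250))]);cv2.imwrite("pics/v6.png",o)
E
```

```text
t 14.62 p [0.5081 0.2715 0.214 ] rpy [ 1.7992e+02  4.0000e-02 -8.9740e+01] q [ 0.829  0.206 -0.229 -0.002 -1.136 -0.824] F [-0.2 -0.7 -0. ] w 0.0878 g 0.0
```

View pics/v6.png

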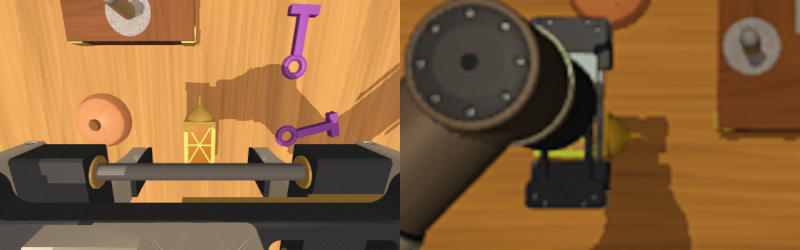

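The lantern lies on its side along y, ring toward −y, released. Now I need the case geometry; I zoom into the earlier wrist picture.

```bash
python3 - <<'E'
from h import *
i=cv2.imread("pics/w2.png");cv2.imwrite("pics/v7.png",cv2.resize(i[0:190,180:330],(600,760)[:2] if 0 else (474,600),interpolation=cv2.INTER_CUBIC))
v=np.load("c2.npy");c=camera_model("wrist");c['xyz']=v[:3];C=(c,R.from_euler('xyz',v[3:]).as_matrix())
m=hsv(i,(0,0,70),(179,60,230));m[190:]=0;m[:,:185]=0;m[:,325:]=0
cs,_=cv2.findContours(m,0,1)
for k in cs:
    if cv2.contourArea(k)>150:
        (x,y,w,h)=cv2.boundingRect(k);print((x,y,w,h),cv2.minAreaRect(k))
        print(cv2.approxPolyDP(k,2.0,True)[:,0].tolist())
v=np.load("c6.npy");c=camera_model("wrist");c['xyz']=v[:3];C=(c,R.from_euler('xyz',v[3:]).as_matrix())
i=cv2.imread("pics/w6.png");m=hsv(i,(22,100,90),(35,255,255));cs,_=cv2.findContours(m,0,1)
for k in cs:
    if cv2.contourArea(k)>100:print('yel',cv2.boundingRect(k))
print(pr("wrist",[[.481,.275,.056],[.537,.275,.056],[.509,.231,.028]],C))
E
```

```text
(230, 130, 43, 43) ((251.0, 151.0), (42.0, 42.0), 90.0)
[[244, 130], [231, 142], [231, 158], [235, 165], [244, 171], [260, 171], [270, 162], [271, 145], [261, 133]]
(200, 26, 38, 91) ((217.65103149414062, 71.38792419433594), (92.02599334716797, 32.89490509033203), 85.42607879638672)
[[208, 26], [209, 44], [200, 57], [206, 116], [237, 116], [232, 52], [220, 37], [220, 27]]
(250, 16, 56, 91) ((277.5, 61.0), (90.0, 55.0), 90.0)
[[259, 17], [259, 30], [269, 30], [271, 42], [251, 43], [252, 69], [270, 70], [273, 73], [265, 82], [264, 93], [272, 104], [282, 106], [291, 101], [295, 92], [292, 80], [284, 72], [305, 70], [305, 44], [286, 43], [283, 40], [285, 30], [294, 30], [294, 16]]
yel (294, 204, 51, 58)
[[344.76785985 194.26010766]
 [293.58802314 194.04317808]
 [319.36276715 151.17021111]]
```

View pics/v7.png

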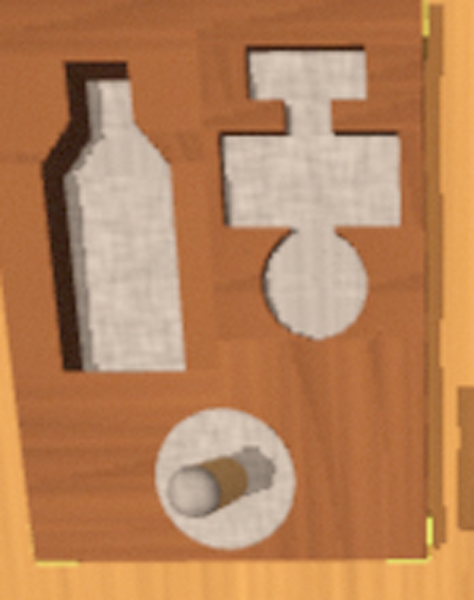

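The zoom shows the case well: bottle-shaped lantern recess, hanger recess with notch, post pad. I turn those rim pixels into world points.

```bash
python3 - <<'E'
from h import *
v=np.load("c2.npy");c=camera_model("wrist");c['xyz']=v[:3];C=(c,R.from_euler('xyz',v[3:]).as_matrix())
S=474/150
def z(p,h=.04):
    p=np.array(p,float);p=(p+.5)/[S,600/190.]-.5+[180,0];return pl("wrist",p,h,C)[:,:2].round(4)
print('case +y corners',z([[35,562],[430,558]]).tolist())
print('lant: L',z([[43,165],[63,370]]).tolist(),'R',z([[170,165],[186,370]]).tolist(),'narrow end',z([[66,62],[128,62]]).tolist())
print('hanger: crossbar far',z([[247,46],[366,46]]).tolist(),'near',z([[250,100],[366,100]]).tolist())
print('notch',z([[221,135],[401,133],[229,227],[401,226]]).tolist())
print('loop bottom/left/right',z([[317,339],[263,285],[368,283]]).tolist())
print('post disc',z([[155,478],[295,478],[225,408],[225,549]]).tolist(),'post top',z([[193,490]],.115).tolist())
# hanger itself
i=cv2.imread("pics/w2.png");m=hsv(i,(22,100,90),(35,255,255));n,l,s,ce=cv2.connectedComponentsWithStats(m)
for k in range(1,n):
    if s[k,4]>300 and s[k,1]<150 and s[k,0]>330:
        p=np.argwhere(l==k)[:,::-1].astype(np.float32);r=cv2.minAreaRect(p);b=pl("wrist",cv2.boxPoints(r),.016,C)[:,:2]
        print('hanger box',b.round(4).tolist(),b.mean(0),np.linalg.norm(b[1]-b[0]),np.linalg.norm(b[2]-b[1]))
E
```

```text
case +y corners [[0.7273, 0.1439], [0.5165, 0.1414]]
lant: L [[0.7018, -0.0488], [0.7021, 0.0456]] R [[0.6409, -0.0489], [0.6398, 0.0454]] narrow end [[0.6862, -0.0926], [0.6573, -0.0927]]
hanger: crossbar far [[0.6013, -0.0994], [0.5459, -0.0995]] near [[0.6011, -0.0769], [0.5463, -0.077]]
notch [[0.6156, -0.0619], [0.53, -0.063], [0.6142, -0.0215], [0.5304, -0.0221]]
loop bottom/left/right [[0.5731, 0.0304], [0.5989, 0.005], [0.5469, 0.004]]
post disc [[0.6598, 0.0995], [0.5868, 0.0994], [0.6212, 0.0641], [0.6255, 0.1367]] post top [[0.6206, 0.0982]]
hanger box [[0.4841, 0.008], [0.4093, -0.0877], [0.368, -0.0611], [0.4416, 0.0376]] [ 0.42575991 -0.02579481] 0.12141747420882978 0.04914123872200351
```

The geometry checks out: recess width 62 mm, notch 86 × 41 mm, lengths consistent. Lantern seat is about (0.671, −0.0015), hanger seat about (0.573, −0.0345), post about (0.622, 0.099), yaw about 0.3°. I regrasp the lantern from above.

Emit:
{"fn": "apply_moves", "kwargs": {
  "steps": [
    {"translation": [0.002, 0.1, -0.14], "rotation": [0, 0, 0]},
    {"translation": [0.004, 0.195, -0.28], "rotation": [0, 0, 0]},
    {"translation": [0.004, 0.195, -0.42], "rotation": [0, 0, 0]},
    {"translation": [0.004, 0.195, -0.54], "rotation": [0, 0, 0]},
    {"translation": [0.004, 0.195, -0.63], "rotation": [0, 0, 0]},
    {"translation": [0.004, 0.195, -0.68], "rotation": [0, 0, 0]},
    {"translation": [0.004, 0.195, -0.71], "rotation": [0, 0, 0]},
    {"translation": [0.004, 0.195, -0.72], "rotation": [0, 0, 0]},
    {"translation": [0.004, 0.195, -0.72], "rotation": [0, 0, 0]},
    {"translation": [0.004, 0.195, -0.72], "rotation": [0, 0, 0]}
  ]
}}

```text
t: 15.55
eef_pos: [0.5105, 0.3201, 0.0356]
ee_rot: [-3.141, 0.001, -1.567]
force: [0.1, 0.2, -0.3]
width: 0.0876
gripper_force: 0.0
```

Emit:
{"fn": "apply_moves", "kwargs": {
  "steps": [
    {"translation": [0, 0, 0], "rotation": [0, 0, 0]},
    {"translation": [0, 0, 0], "rotation": [0, 0, 0]},
    {"translation": [0, 0, 0], "rotation": [0, 0, 0]},
    {"translation": [0, 0, 0], "rotation": [0, 0, 0]},
    {"translation": [0, 0, 0], "rotation": [0, 0, 0]},
    {"translation": [0, 0, 0], "rotation": [0, 0, 0]},
    {"translation": [0, 0, 0], "rotation": [0, 0, 0]},
    {"translation": [0, 0, 0], "rotation": [0, 0, 0]},
    {"translation": [0, 0, 0], "rotation": [0, 0, 0]},
    {"translation": [0, 0, 0], "rotation": [0, 0, 0]}
  ],
  "jaw": 1,
  "newtons": 40
}}

```text
t: 16.38
eef_pos: [0.5098, 0.3201, 0.0351]
ee_rot: [3.141, 0.0, -1.567]
force: [-3.7, -0.9, 4.5]
width: 0.0561
gripper_force: 40.0
```

Emit:
{"fn": "apply_moves", "kwargs": {
  "steps": [
    {"translation": [0, 0, 0.06], "rotation": [0, 0, 0]},
    {"translation": [0, 0, 0.16], "rotation": [0, 0, 0]},
    {"translation": [0, 0, 0.28], "rotation": [0, 0, 0]},
    {"translation": [0.06, -0.06, 0.42], "rotation": [0, 0, 0]},
    {"translation": [0.16, -0.2, 0.5], "rotation": [0, 0, 0]},
    {"translation": [0.28, -0.35, 0.52], "rotation": [0, 0, 0]},
    {"translation": [0.4, -0.5, 0.52], "rotation": [0, 0, 0]},
    {"translation": [0.52, -0.64, 0.52], "rotation": [0, 0, 0]},
    {"translation": [0.6, -0.76, 0.52], "rotation": [0, 0, 0]},
    {"translation": [0.648, -0.84, 0.52], "rotation": [0, 0, 0]}
  ]
}}

```text
t: 17.22
eef_pos: [0.6729, 0.1083, 0.1639]
ee_rot: [3.141, -0.0, -1.567]
force: [1.3, 1.1, -2.2]
width: 0.0556
gripper_force: 40.0
```

```bash
python3 - <<'E'
from h import *
s=st();C=cam("wrist");i=grab_frame("wrist");cv2.imwrite("pics/w8.png",i)
np.save("c8.npy",np.r_[C[0]['xyz'],C[0]['rotation']])
m=hsv(i,(15,90,60),(35,255,255));n,l,q,ce=cv2.connectedComponentsWithStats(m)
print([q[k].tolist() for k in range(1,n) if q[k,4]>100])
E
```

```text
t 17.22 p [0.6729 0.1083 0.1639] rpy [179.96  -0.   -89.77] q [ 0.445  0.411 -0.056 -0.    -1.105 -0.441] F [ 1.3  1.1 -2.2] w 0.0556 g 40.0
[[31, 0, 389, 302, 60353], [139, 0, 19, 24, 306], [477, 0, 163, 252, 32678], [418, 248, 22, 54, 641], [226, 288, 344, 37, 6971]]
```

View pics/w8.png

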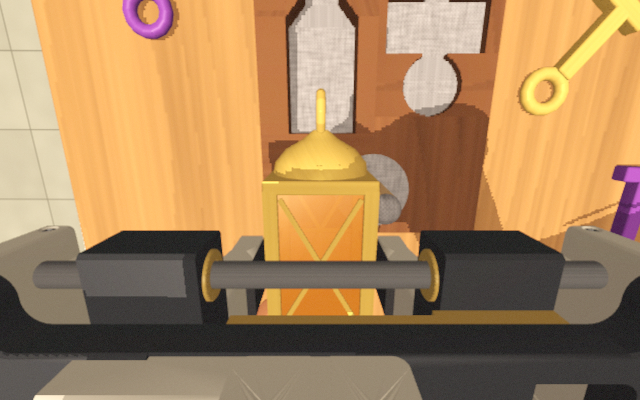

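The wrist view shows the lantern's ring tip at (320,90), body front edge at row 180 (263–380). The recess +y edge is at row 133 (289–356).

```bash
python3 - <<'E'
from h import *
v=np.load("c8.npy");c=camera_model("wrist");c['xyz']=v[:3];C=(c,R.from_euler('xyz',v[3:]).as_matrix())
P=lambda p,z:pl("wrist",p,z,C)[:,:2].round(4).tolist()
print('body edge',P([[263,180],[380,180]],.185),'tip',P([[320,90]],.157))
print('recess edge',P([[289,133],[356,133]],.04),'up',P([[289,43],[356,40]],.04))
print('loop bottom',P([[431,115]],.04))
E
```

```text
body edge [[0.7, 0.063], [0.6453, 0.0628]] tip [[0.6735, 0.0205]]
recess edge [[0.7019, 0.0457], [0.64, 0.0455]] up [[0.7002, -0.0294], [0.6428, -0.032]]
loop bottom [[0.5722, 0.0292]]
```

Emit:
{"fn": "apply_moves", "kwargs": {
  "steps": [
    {"translation": [-0.008, -0.05, 0], "rotation": [0, 0, 0]},
    {"translation": [-0.008, -0.15, 0], "rotation": [0, 0, 0]},
    {"translation": [-0.008, -0.26, 0], "rotation": [0, 0, 0]},
    {"translation": [-0.008, -0.36, -0.03], "rotation": [0, 0, 0]},
    {"translation": [-0.008, -0.42, -0.1], "rotation": [0, 0, 0]},
    {"translation": [-0.008, -0.442, -0.18], "rotation": [0, 0, 0]},
    {"translation": [-0.008, -0.442, -0.25], "rotation": [0, 0, 0]},
    {"translation": [-0.008, -0.442, -0.3], "rotation": [0, 0, 0]},
    {"translation": [-0.008, -0.442, -0.316], "rotation": [0, 0, 0]},
    {"translation": [-0.008, -0.442, -0.316], "rotation": [0, 0, 0]}
  ]
}}

```text
t: 18.1
eef_pos: [0.669, -0.0002, 0.0844]
ee_rot: [3.139, -0.001, -1.566]
force: [0.1, 0.3, -2.7]
width: 0.0559
gripper_force: 40.0
```

Emit:
{"fn": "apply_moves", "kwargs": {
  "steps": [
    {"translation": [0, 0, -0.015], "rotation": [0, 0, 0]},
    {"translation": [0, 0, -0.03], "rotation": [0, 0, 0]},
    {"translation": [0, 0, -0.045], "rotation": [0, 0, 0]},
    {"translation": [0, 0, -0.06], "rotation": [0, 0, 0]},
    {"translation": [0, 0, -0.06], "rotation": [0, 0, 0]},
    {"translation": [0, 0, -0.06], "rotation": [0, 0, 0]},
    {"translation": [0, 0, -0.06], "rotation": [0, 0, 0]},
    {"translation": [0, 0, -0.06], "rotation": [0, 0, 0]},
    {"translation": [0, 0, -0.06], "rotation": [0, 0, 0]},
    {"translation": [0, 0, -0.06], "rotation": [0, 0, 0]}
  ]
}}

```text
t: 18.93
eef_pos: [0.67, -0.0005, 0.071]
ee_rot: [-3.141, 0.0, -1.567]
force: [0.1, -0.3, -2.8]
width: 0.0556
gripper_force: 40.0
```

Emit:
{"fn": "apply_moves", "kwargs": {
  "steps": [
    {"translation": [0.003, -0.004, -0.015], "rotation": [0, 0, 0]},
    {"translation": [0.003, -0.004, -0.03], "rotation": [0, 0, 0]},
    {"translation": [0.003, -0.004, -0.045], "rotation": [0, 0, 0]},
    {"translation": [0.003, -0.004, -0.06], "rotation": [0, 0, 0]},
    {"translation": [0.003, -0.004, -0.075], "rotation": [0, 0, 0]},
    {"translation": [0.003, -0.004, -0.09], "rotation": [0, 0, 0]},
    {"translation": [0.003, -0.004, -0.098], "rotation": [0, 0, 0]},
    {"translation": [0.003, -0.004, -0.104], "rotation": [0, 0, 0]},
    {"translation": [0.003, -0.004, -0.107], "rotation": [0, 0, 0]},
    {"translation": [0.003, -0.004, -0.107], "rotation": [0, 0, 0]}
  ]
}}

```text
t: 19.77
eef_pos: [0.6704, -0.0015, 0.0451]
ee_rot: [3.141, -0.0, -1.567]
force: [-4.5, 1.4, 5.1]
width: 0.0557
gripper_force: 40.0
```

The lantern is on the recess floor. A brief firm press, then ease, open and rise.

Emit:
{"fn": "apply_moves", "kwargs": {
  "steps": [
    {"translation": [0, 0, -0.003], "rotation": [0, 0, 0]},
    {"translation": [0, 0, -0.006], "rotation": [0, 0, 0]},
    {"translation": [0, 0, -0.006], "rotation": [0, 0, 0]},
    {"translation": [0, 0, -0.006], "rotation": [0, 0, 0]},
    {"translation": [0, 0, -0.006], "rotation": [0, 0, 0]},
    {"translation": [0, 0, -0.006], "rotation": [0, 0, 0]},
    {"translation": [0, 0, -0.006], "rotation": [0, 0, 0]},
    {"translation": [0, 0, -0.006], "rotation": [0, 0, 0]},
    {"translation": [0, 0, -0.006], "rotation": [0, 0, 0]},
    {"translation": [0, 0, -0.006], "rotation": [0, 0, 0]}
  ]
}}

```text
t: 20.6
eef_pos: [0.6704, -0.0015, 0.0451]
ee_rot: [-3.141, -0.0, -1.566]
force: [-8.5, 1.7, 15.7]
width: 0.0556
gripper_force: 40.0
```

Emit:
{"fn": "apply_moves", "kwargs": {
  "steps": [
    {"translation": [0, 0, 0.006], "rotation": [0, 0, 0]},
    {"translation": [0, 0, 0.006], "rotation": [0, 0, 0]},
    {"translation": [0, 0, 0.006], "rotation": [0, 0, 0]},
    {"translation": [0, 0, 0.006], "rotation": [0, 0, 0]},
    {"translation": [0, 0, 0.006], "rotation": [0, 0, 0]},
    {"translation": [0, 0, 0.006], "rotation": [0, 0, 0]},
    {"translation": [0, 0, 0.006], "rotation": [0, 0, 0]},
    {"translation": [0, 0, 0.006], "rotation": [0, 0, 0]},
    {"translation": [0, 0, 0.006], "rotation": [0, 0, 0]},
    {"translation": [0, 0, 0.006], "rotation": [0, 0, 0]}
  ],
  "jaw": -1
}}

```text
t: 21.43
eef_pos: [0.6707, -0.0015, 0.044]
ee_rot: [3.142, -0.0, -1.567]
force: [0.3, -1.0, 0.3]
width: 0.0878
gripper_force: 0.0
```

Emit:
{"fn": "apply_moves", "kwargs": {
  "steps": [
    {"translation": [0, 0, 0.1], "rotation": [0, 0, 0]},
    {"translation": [0, 0, 0.24], "rotation": [0, 0, 0]},
    {"translation": [0, 0, 0.4], "rotation": [0, 0, 0]},
    {"translation": [-0.1, 0.1, 0.56], "rotation": [0, 0, -0.2]},
    {"translation": [-0.26, 0.2, 0.68], "rotation": [0, 0, -0.4]},
    {"translation": [-0.42, 0.3, 0.68], "rotation": [0, 0, -0.6]},
    {"translation": [-0.58, 0.4, 0.68], "rotation": [0, 0, -0.8]},
    {"translation": [-0.72, 0.4, 0.68], "rotation": [0, 0, -1]},
    {"translation": [-0.84, 0.4, 0.68], "rotation": [0, 0, -1]},
    {"translation": [-0.84, 0.4, 0.68], "rotation": [0, 0, -1]}
  ]
}}

```text
t: 22.27
eef_pos: [0.456, 0.0984, 0.2144]
ee_rot: [3.141, 0.001, -2.09]
force: [-1.0, 0.2, -1.1]
width: 0.0878
gripper_force: 0.0
```

```bash
python3 - <<'E'
from h import *
s=st();C=cam("wrist");i=grab_frame("wrist");cv2.imwrite("pics/w9.png",i)
np.save("c9.npy",np.r_[C[0]['xyz'],C[0]['rotation']])
m=hsv(i,(22,100,60),(35,255,255));n,l,q,ce=cv2.connectedComponentsWithStats(m)
for k in range(1,n):
    if q[k,4]>300:
        p=np.argwhere(l==k)[:,::-1].astype(np.float32);r=cv2.minAreaRect(p);b=pl("wrist",cv2.boxPoints(r),.016,C)[:,:2]
        print(q[k].tolist(),b.round(4).tolist(),b.mean(0).round(4),np.linalg.norm(b[1]-b[0]).round(4),np.linalg.norm(b[2]-b[1]).round(4))
t=grab_frame("top");cv2.imwrite("pics/t9.png",t)
cv2.imwrite("pics/v9.png",np.hstack([cv2.resize(i,(480,300)),cv2.resize(grab_frame("scene")[160:310,240:400],(320,300))]))
E
```

```text
t 22.27 p [0.456  0.0984 0.2144] rpy [ 1.7994e+02  5.0000e-02 -1.1975e+02] q [ 6.350e-01  1.800e-02 -4.460e-01 -1.000e-03 -1.106e+00 -1.154e+00] F [-1.   0.2 -1.1] w 0.0878 g 0.0
[266, 12, 52, 117, 2033] [[0.4891, -0.0009], [0.4083, -0.0881], [0.3698, -0.058], [0.4474, 0.0328]] [ 0.4286 -0.0286] 0.1189 0.0488
[53, 163, 93, 68, 1834] [[0.7434, -0.0662], [0.6778, -0.0707], [0.6772, 0.0396], [0.7476, 0.0476]] [ 0.7115 -0.0124] 0.0658 0.1103
```

View pics/v9.png

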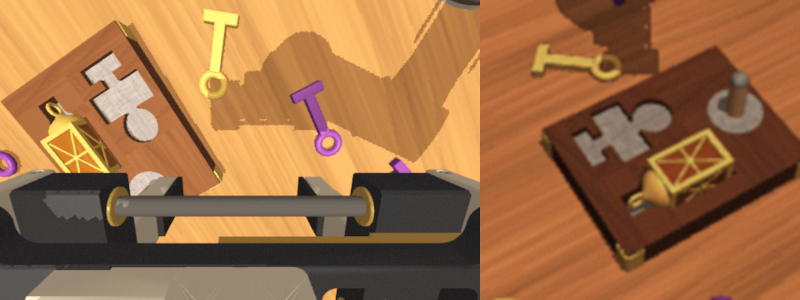

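The lantern lies home in its recess, 26 mm proud and level. The loose hanger has its loop end toward (+x,+y). I have now used up my picture-viewing allowance (v9 was in fact the 11th), so from here I work by numbers only.

```bash
cat >> h.py <<'E'
def camf(f):
    v=np.load(f);c=camera_model("wrist");c['xyz']=v[:3];return c,R.from_euler('xyz',v[3:]).as_matrix()
def hang(i,C,sel,z=.016):
    m=hsv(i,(22,100,60),(35,255,255));n,l,q,ce=cv2.connectedComponentsWithStats(m)
    for k in range(1,n):
        if q[k,4]>300 and sel(ce[k]):
            mm=(l==k).astype(np.uint8)
            p=np.argwhere(mm)[:,::-1];w=pl("wrist",p,z,C)[:,:2]
            cs,hh=cv2.findContours(mm,cv2.RETR_CCOMP,1)
            holes=[c for c,h in zip(cs,hh[0]) if h[3]>=0 and cv2.contourArea(c)>20]
            hole=pl("wrist",holes[0][:,0].mean(0),z,C)[0,:2] if holes else None
            u=np.linalg.eigh(np.cov((w-w.mean(0)).T))[1][:,1]
            if hole is not None and u@(hole-w.mean(0))<0:u=-u
            t=(w-w.mean(0))@u;v=(w-w.mean(0))@[-u[1],u[0]]
            print('hanger',q[k].tolist(),'mid',(w.mean(0)+u*(t.min()+t.max())/2+np.array([-u[1],u[0]])*(v.min()+v.max())/2).round(4),'ang',np.degrees(np.arctan2(u[1],u[0])).round(1),'len',np.ptp(t).round(4),'wid',np.ptp(v).round(4),'hole',hole)
E
python3 - <<'E'
from h import *
hang(cv2.imread("pics/w9.png"),camf("c9.npy"),lambda c:c[1]<150)
hang(cv2.imread("pics/w2.png"),camf("c2.npy"),lambda c:c[0]>330 and c[1]<150)
E
```

```text
hanger [266, 12, 52, 117, 2033] mid [ 0.4288 -0.0295] ang 47.4 len 0.1206 wid 0.0492 hole None
hanger [343, 29, 65, 77, 1103] mid [ 0.4271 -0.026 ] ang 51.3 len 0.1209 wid 0.0494 hole [0.45189187 0.00574045]
```

Emit:
{"fn": "apply_moves", "kwargs": {
  "steps": [
    {"translation": [-0.05, -0.12, -0.08], "rotation": [0, 0, -0.2]},
    {"translation": [-0.1, -0.26, -0.2], "rotation": [0, 0, -0.342]},
    {"translation": [-0.132, -0.4, -0.34], "rotation": [0, 0, -0.342]},
    {"translation": [-0.132, -0.53, -0.48], "rotation": [0, 0, -0.342]},
    {"translation": [-0.132, -0.53, -0.6], "rotation": [0, 0, -0.342]},
    {"translation": [-0.132, -0.53, -0.7], "rotation": [0, 0, -0.342]},
    {"translation": [-0.132, -0.53, -0.78], "rotation": [0, 0, -0.342]},
    {"translation": [-0.132, -0.53, -0.82], "rotation": [0, 0, -0.342]},
    {"translation": [-0.132, -0.53, -0.842], "rotation": [0, 0, -0.342]},
    {"translation": [-0.132, -0.53, -0.842], "rotation": [0, 0, -0.342]}
  ]
}}

```text
t: 23.25
eef_pos: [0.4277, -0.0346, 0.0022]
ee_rot: [3.14, -0.003, -2.27]
force: [0.1, -0.1, 0.3]
width: 0.0872
gripper_force: 0.0
```

Emit:
{"fn": "apply_moves", "kwargs": {
  "steps": [
    {"translation": [0, 0, 0], "rotation": [0, 0, 0]},
    {"translation": [0, 0, 0], "rotation": [0, 0, 0]},
    {"translation": [0, 0, 0], "rotation": [0, 0, 0]},
    {"translation": [0, 0, 0], "rotation": [0, 0, 0]},
    {"translation": [0, 0, 0], "rotation": [0, 0, 0]},
    {"translation": [0, 0, 0], "rotation": [0, 0, 0]},
    {"translation": [0, 0, 0], "rotation": [0, 0, 0]},
    {"translation": [0, 0, 0], "rotation": [0, 0, 0]},
    {"translation": [0, 0, 0], "rotation": [0, 0, 0]},
    {"translation": [0, 0, 0], "rotation": [0, 0, 0]}
  ],
  "jaw": 1,
  "newtons": 35
}}

```text
t: 24.08
eef_pos: [0.4276, -0.034, 0.0036]
ee_rot: [3.141, -0.0, -2.27]
force: [-2.3, 0.8, 0.6]
width: 0.0268
gripper_force: 1.3
```

Emit:
{"fn": "apply_moves", "kwargs": {
  "steps": [
    {"translation": [0, 0, 0], "rotation": [0, 0, 0]},
    {"translation": [0, 0, 0], "rotation": [0, 0, 0]},
    {"translation": [0, 0, 0], "rotation": [0, 0, 0]},
    {"translation": [0, 0, 0], "rotation": [0, 0, 0]},
    {"translation": [0, 0, 0], "rotation": [0, 0, 0]},
    {"translation": [0, 0, 0], "rotation": [0, 0, 0]},
    {"translation": [0, 0, 0], "rotation": [0, 0, 0]},
    {"translation": [0, 0, 0], "rotation": [0, 0, 0]},
    {"translation": [0, 0, 0], "rotation": [0, 0, 0]},
    {"translation": [0, 0, 0], "rotation": [0, 0, 0]}
  ]
}}

```text
t: 24.92
eef_pos: [0.4275, -0.034, 0.0035]
ee_rot: [3.141, -0.0, -2.27]
force: [-2.6, 2.6, 2.6]
width: 0.0157
gripper_force: 34.9
```

Emit:
{"fn": "apply_moves", "kwargs": {
  "steps": [
    {"translation": [0, 0, 0.04], "rotation": [0, 0, 0]},
    {"translation": [0, 0, 0.12], "rotation": [0, 0, 0]},
    {"translation": [0, 0, 0.22], "rotation": [0, 0, 0]},
    {"translation": [0.04, 0, 0.32], "rotation": [0, 0, 0.2]},
    {"translation": [0.12, 0.02, 0.42], "rotation": [0, 0, 0.4]},
    {"translation": [0.24, 0.06, 0.48], "rotation": [0, 0, 0.6]},
    {"translation": [0.36, 0.11, 0.5], "rotation": [0, 0, 0.8]},
    {"translation": [0.48, 0.16, 0.5], "rotation": [0, 0, 1]},
    {"translation": [0.56, 0.19, 0.5], "rotation": [0, 0, 1]},
    {"translation": [0.58, 0.2, 0.5], "rotation": [0, 0, 1]}
  ]
}}

```text
t: 25.75
eef_pos: [0.5762, 0.0171, 0.128]
ee_rot: [-3.14, 0.0, -1.745]
force: [0.7, 0.2, -2.4]
width: 0.0154
gripper_force: 34.9
```

Emit:
{"fn": "apply_moves", "kwargs": {
  "steps": [
    {"translation": [0, 0, 0], "rotation": [0, 0, 0.2]},
    {"translation": [0, 0, 0], "rotation": [0, 0, 0.35]},
    {"translation": [0, 0, 0], "rotation": [0, 0, 0.35]},
    {"translation": [0, 0, 0], "rotation": [0, 0, 0.35]},
    {"translation": [0, 0, 0], "rotation": [0, 0, 0.35]},
    {"translation": [0, 0, 0], "rotation": [0, 0, 0.35]},
    {"translation": [0, 0, 0], "rotation": [0, 0, 0.35]},
    {"translation": [0, 0, 0], "rotation": [0, 0, 0.35]},
    {"translation": [0, 0, 0], "rotation": [0, 0, 0.35]},
    {"translation": [0, 0, 0], "rotation": [0, 0, 0.35]}
  ]
}}

```text
t: 26.58
eef_pos: [0.5727, 0.016, 0.1286]
ee_rot: [-3.142, 0.0, -1.563]
force: [0.4, -0.9, -2.0]
width: 0.0156
gripper_force: 34.9
```

```bash
python3 - <<'E'
from h import *
s=st();C=cam("wrist");i=grab_frame("wrist");cv2.imwrite("pics/w10.png",i)
np.save("c10.npy",np.r_[C[0]['xyz'],C[0]['rotation']])
z=s['eef_pos'][2]-.0036+.016;print(z)
m=hsv(i,(20,100,60),(35,255,255));n,l,q,ce=cv2.connectedComponentsWithStats(m)
for k in range(1,n):
    if q[k,4]>60: print(q[k].tolist(),ce[k].round(1), pl("wrist",[[q[k,0],q[k,1]],[q[k,0]+q[k,2]-1,q[k,1]],[ce[k][0],q[k,1]]],z,C)[:,:2].round(4).tolist())
E
```

```text
t 26.58 p [0.5727 0.016  0.1286] rpy [-180.      0.    -89.56] q [ 0.369  0.276 -0.349  0.    -0.946 -0.362] F [ 0.4 -0.9 -2. ] w 0.0156 g 34.9
0.1410111750964484
[148, 77, 85, 171, 5355] [191.5 163.6] [[0.6521, -0.0747], [0.6138, -0.075], [0.6323, -0.0748]]
[196, 84, 8, 18, 92] [200.3  92.7] [[0.6305, -0.0718], [0.6273, -0.0719], [0.6286, -0.0719]]
[271, 153, 100, 108, 5209] [320.4 191.3] [[0.5973, -0.0408], [0.5491, -0.0412], [0.5732, -0.041]]
[277, 263, 4, 37, 76] [278.5 281.2] [[0.5961, 0.0178], [0.5945, 0.0177], [0.5953, 0.0177]]
[360, 268, 4, 31, 61] [361.6 282.8] [[0.5513, 0.0204], [0.5497, 0.0203], [0.5505, 0.0204]]
[302, 289, 37, 27, 733] [320.3 300.7] [[0.5828, 0.0334], [0.5629, 0.0332], [0.5727, 0.0333]]
```

The hanger is held with its crossbar toward −y, as it should be. I move over the seat, then go down.

Emit:
{"fn": "apply_moves", "kwargs": {
  "steps": [
    {"translation": [0, -0.06, 0], "rotation": [0, 0, 0]},
    {"translation": [0, -0.14, -0.02], "rotation": [0, 0, 0]},
    {"translation": [0, -0.2, -0.08], "rotation": [0, 0, 0]},
    {"translation": [0, -0.224, -0.16], "rotation": [0, 0, 0]},
    {"translation": [0, -0.224, -0.23], "rotation": [0, 0, 0]},
    {"translation": [0, -0.224, -0.28], "rotation": [0, 0, 0]},
    {"translation": [0, -0.224, -0.31], "rotation": [0, 0, 0]},
    {"translation": [0, -0.224, -0.322], "rotation": [0, 0, 0]},
    {"translation": [0, -0.224, -0.322], "rotation": [0, 0, 0]},
    {"translation": [0, -0.224, -0.322], "rotation": [0, 0, 0]}
  ]
}}

```text
t: 27.47
eef_pos: [0.5733, -0.0398, 0.0487]
ee_rot: [-3.141, -0.0, -1.562]
force: [0.4, 0.1, -1.7]
width: 0.0158
gripper_force: 34.9
```

```bash
python3 - <<'E'
from h import *
s=st();C=cam("wrist");i=grab_frame("wrist");cv2.imwrite("pics/w11.png",i)
np.save("c11.npy",np.r_[C[0]['xyz'],C[0]['rotation']])
z=s['eef_pos'][2]-.0036+.016
for nm,lo,hi in(("y",(20,100,60),(35,255,255)),("g",(0,0,60),(179,60,240))):
    m=hsv(i,lo,hi);m[240:]=0;n,l,q,ce=cv2.connectedComponentsWithStats(m)
    for k in range(1,n):
        if q[k,4]>60 and 200<ce[k][0]<440:
            x,y,w,h=q[k,:4];print(nm,q[k].tolist(),[pl("wrist",[[x,y],[x+w,y],[x,y+h],[x+w,y+h]],zz,C)[:,:2].round(4).tolist() for zz in (z,.04)])
E
```

```text
t 27.47 p [ 0.5733 -0.0398  0.0487] rpy [-179.95   -0.    -89.51] q [ 0.271  0.372 -0.429  0.    -0.77  -0.263] F [ 0.4  0.1 -1.7] w 0.0158 g 34.9
y [380, 88, 42, 3, 125] [[[0.5467, -0.1266], [0.5273, -0.1268], [0.5466, -0.1253], [0.5272, -0.1255]], [[0.5427, -0.129], [0.5206, -0.1292], [0.5426, -0.1275], [0.5205, -0.1277]]]
y [271, 154, 100, 86, 4649] [[[0.5979, -0.0961], [0.5492, -0.0965], [0.5994, -0.0513], [0.5468, -0.0517]], [[0.6013, -0.094], [0.5456, -0.0945], [0.6031, -0.0427], [0.5428, -0.0433]]]
g [271, 143, 97, 11, 817] [[[0.5977, -0.1014], [0.5509, -0.1018], [0.5979, -0.0961], [0.5506, -0.0965]], [[0.6011, -0.1001], [0.5476, -0.1005], [0.6013, -0.094], [0.5473, -0.0945]]]
g [250, 187, 55, 51, 1543] [[[0.6089, -0.0796], [0.5814, -0.0799], [0.6104, -0.0523], [0.5815, -0.0526]], [[0.614, -0.0752], [0.5824, -0.0755], [0.6157, -0.0439], [0.5826, -0.0442]]]
g [337, 204, 52, 35, 1376] [[[0.5651, -0.0712], [0.5387, -0.0714], [0.5647, -0.0521], [0.5373, -0.0524]], [[0.5638, -0.0655], [0.5336, -0.0658], [0.5633, -0.0437], [0.532, -0.044]]]
```

The hanger end is ~4–5 mm from the far rim against 3 wanted, so I shift −1.5 mm in y and lower.

Emit:
{"fn": "apply_moves", "kwargs": {
  "steps": [
    {"translation": [0.002, -0.006, -0.01], "rotation": [0, 0, 0]},
    {"translation": [0.002, -0.006, -0.018], "rotation": [0, 0, 0]},
    {"translation": [0.002, -0.006, -0.026], "rotation": [0, 0, 0]},
    {"translation": [0.002, -0.006, -0.034], "rotation": [0, 0, 0]},
    {"translation": [0.002, -0.006, -0.042], "rotation": [0, 0, 0]},
    {"translation": [0.002, -0.006, -0.05], "rotation": [0, 0, 0]},
    {"translation": [0.002, -0.006, -0.056], "rotation": [0, 0, 0]},
    {"translation": [0.002, -0.006, -0.06], "rotation": [0, 0, 0]},
    {"translation": [0.002, -0.006, -0.06], "rotation": [0, 0, 0]},
    {"translation": [0.002, -0.006, -0.06], "rotation": [0, 0, 0]}
  ]
}}

```text
t: 28.35
eef_pos: [0.5731, -0.0415, 0.0335]
ee_rot: [3.142, -0.0, -1.563]
force: [-2.6, 1.0, 5.6]
width: 0.0159
gripper_force: 34.9
```

Emit:
{"fn": "apply_moves", "kwargs": {
  "steps": [
    {"translation": [0, 0, -0.003], "rotation": [0, 0, 0]},
    {"translation": [0, 0, -0.006], "rotation": [0, 0, 0]},
    {"translation": [0, 0, -0.008], "rotation": [0, 0, 0]},
    {"translation": [0, 0, -0.008], "rotation": [0, 0, 0]},
    {"translation": [0, 0, -0.008], "rotation": [0, 0, 0]},
    {"translation": [0, 0, -0.008], "rotation": [0, 0, 0]},
    {"translation": [0, 0, -0.008], "rotation": [0, 0, 0]},
    {"translation": [0, 0, -0.008], "rotation": [0, 0, 0]},
    {"translation": [0, 0, -0.008], "rotation": [0, 0, 0]},
    {"translation": [0, 0, -0.008], "rotation": [0, 0, 0]}
  ]
}}

```text
t: 29.18
eef_pos: [0.5731, -0.0415, 0.0335]
ee_rot: [-3.141, -0.0, -1.562]
force: [-9.7, 3.2, 24.2]
width: 0.0154
gripper_force: 35.0
```

Emit:
{"fn": "apply_moves", "kwargs": {
  "steps": [
    {"translation": [0, 0, 0.008], "rotation": [0, 0, 0]},
    {"translation": [0, 0, 0.008], "rotation": [0, 0, 0]},
    {"translation": [0, 0, 0.008], "rotation": [0, 0, 0]},
    {"translation": [0, 0, 0.008], "rotation": [0, 0, 0]},
    {"translation": [0, 0, 0.008], "rotation": [0, 0, 0]},
    {"translation": [0, 0, 0.008], "rotation": [0, 0, 0]},
    {"translation": [0, 0, 0.008], "rotation": [0, 0, 0]},
    {"translation": [0, 0, 0.008], "rotation": [0, 0, 0]},
    {"translation": [0, 0, 0.008], "rotation": [0, 0, 0]},
    {"translation": [0, 0, 0.008], "rotation": [0, 0, 0]}
  ],
  "jaw": 0.3
}}

```text
t: 30.02
eef_pos: [0.5732, -0.0415, 0.033]
ee_rot: [3.141, -0.0, -1.563]
force: [-0.0, 0.2, -0.2]
width: 0.0307
gripper_force: 0.0
```

Emit:
{"fn": "apply_moves", "kwargs": {
  "steps": [
    {"translation": [0, 0, 0.06], "rotation": [0, 0, 0]},
    {"translation": [0, 0, 0.16], "rotation": [0, 0, 0]},
    {"translation": [0, 0, 0.3], "rotation": [0, 0, 0]},
    {"translation": [0, 0, 0.45], "rotation": [0, 0, 0]},
    {"translation": [0, 0, 0.6], "rotation": [0, 0, 0]},
    {"translation": [0, 0, 0.75], "rotation": [0, 0, 0]},
    {"translation": [0, 0, 0.9], "rotation": [0, 0, 0]},
    {"translation": [0, 0.1, 1], "rotation": [0, 0, 0]},
    {"translation": [0, 0.24, 1], "rotation": [0, 0, 0]},
    {"translation": [0, 0.24, 1], "rotation": [0, 0, 0]}
  ]
}}

```text
t: 30.85
eef_pos: [0.5741, 0.0223, 0.2853]
ee_rot: [-3.137, 0.002, -1.561]
force: [0.3, 0.0, -1.1]
width: 0.031
gripper_force: 0.0
```

```bash
python3 - <<'E'
from h import *
s=st();C=cam("wrist");i=grab_frame("wrist");cv2.imwrite("pics/w12.png",i)
np.save("c12.npy",np.r_[C[0]['xyz'],C[0]['rotation']])
m=hsv(i,(20,100,60),(35,255,255));n,l,q,ce=cv2.connectedComponentsWithStats(m)
hang(i,C,lambda c:True,.046)
S=cam("scene");T=cam("top");a=grab_frame("scene");t=grab_frame("top");cv2.imwrite("pics/t12.png",t);cv2.imwrite("pics/s12.png",a)
for nm,im,K in(("top",t,T),("scene",a,S)):
    m=hsv(im,(0,180,50),(5,255,255))|hsv(im,(175,180,50),(179,255,255));n,l,q,ce=cv2.connectedComponentsWithStats(m)
    for k in range(1,n):
        if q[k,4]>200:
            p=np.argwhere(l==k)[:,::-1].astype(np.float32);r=cv2.minAreaRect(p);print(nm,q[k],ce[k],pl(nm,ce[k],.06,K)[0],pl(nm,cv2.boxPoints(r),.044,K)[:,:2].round(3).tolist())
E
```

```text
t 30.85 p [0.5741 0.0223 0.2853] rpy [-1.7974e+02  1.4000e-01 -8.9450e+01] q [ 3.790e-01  1.580e-01 -1.250e-01 -1.000e-03 -1.283e+00 -3.690e-01] F [ 0.3  0.  -1.1] w 0.031 g 0.0
hanger [303, 83, 40, 53, 925] mid [ 0.5724 -0.066 ] ang 92.7 len 0.0642 wid 0.0493 hole None
hanger [221, 116, 49, 81, 2047] mid [ 0.6754 -0.0039] ang 90.5 len 0.1058 wid 0.0612 hole [0.67539533 0.02855898]
top [416 205  36  30 630] [434.15555556 218.93015873] [ 0.46715998 -0.34710464  0.06      ] [[0.468, -0.291], [0.523, -0.385], [0.47, -0.415], [0.416, -0.32]]
scene [ 158  225   44   43 1100] [179.28636364 246.41272727] [ 0.4790036  -0.35034449  0.06      ] [[0.46, -0.41], [0.403, -0.311], [0.476, -0.289], [0.528, -0.387]]
```

The hanger is home: 24 N press at the expected height, then released inside the notch. Now the shade: centre about (0.468, −0.350), mouth direction about 120°. I go for a closer look.

Emit:
{"fn": "apply_moves", "kwargs": {
  "steps": [
    {"translation": [-0.08, -0.13, 0], "rotation": [0, 0, 0.2]},
    {"translation": [-0.16, -0.26, 0], "rotation": [0, 0, 0.4]},
    {"translation": [-0.25, -0.4, 0], "rotation": [0, 0, 0.6]},
    {"translation": [-0.34, -0.55, 0], "rotation": [0, 0, 0.8]},
    {"translation": [-0.43, -0.7, 0], "rotation": [0, 0, 0.98]},
    {"translation": [-0.52, -0.84, 0], "rotation": [0, 0, 0.98]},
    {"translation": [-0.6, -0.96, 0], "rotation": [0, 0, 0.98]},
    {"translation": [-0.62, -1, 0], "rotation": [0, 0, 0.98]},
    {"translation": [-0.62, -1, 0], "rotation": [0, 0, 0.98]},
    {"translation": [-0.62, -1, 0], "rotation": [0, 0, 0.98]}
  ],
  "jaw": -1
}}

```text
t: 31.83
eef_pos: [0.4174, -0.2326, 0.2828]
ee_rot: [3.141, 0.0, -1.053]
force: [0.4, 0.5, -0.5]
width: 0.0866
gripper_force: 0.0
```

```bash
python3 - <<'E'
from h import *
s=st();C=cam("wrist");i=grab_frame("wrist");cv2.imwrite("pics/w13.png",i)
np.save("c13.npy",np.r_[C[0]['xyz'],C[0]['rotation']])
im=i;m=hsv(im,(0,180,50),(5,255,255))|hsv(im,(175,180,50),(179,255,255));n,l,q,ce=cv2.connectedComponentsWithStats(m)
for k in range(1,n):
    if q[k,4]>200:
        mm=(l==k).astype(np.uint8);p=np.argwhere(mm)[:,::-1].astype(np.float32);print(q[k],ce[k].round(1))
        cs,_=cv2.findContours(mm,0,1);w=pl("wrist",max(cs,key=len)[:,0],.044,C)[:,:2]
        r=cv2.minAreaRect(w.astype(np.float32)*1000);print(r,cv2.boxPoints(r).round(1).tolist())
        # widths across axis at 6 stations along m
        M=np.array([-.5,.866]);N=np.array([.866,.5]);a=w@M;b=w@N
        for f in np.linspace(.05,.95,7):
            x=a.min()+f*np.ptp(a);t=b[abs(a-x)<.004];print(f.round(2),x.round(3),t.min().round(4),t.max().round(4))
a=grab_frame("scene");S=cam("scene")
print('scene prediction ends',pr("scene",[[.443,-.307,.044],[.493,-.393,.044]],S))
E
```

```text
t 31.83 p [ 0.4174 -0.2326  0.2828] rpy [ 1.7998e+02  2.0000e-02 -6.0310e+01] q [-0.095 -0.007 -0.313 -0.    -1.265  0.613] F [ 0.4  0.5 -0.5] w 0.0866 g 0.0
[ 307   25   51   93 4001] [332.2  70.5]
((470.05548095703125, -354.4094543457031), (62.185935974121094, 105.06428527832031), 29.644424438476562) [[417.0, -324.1000061035156], [469.0, -415.3999938964844], [523.0999755859375, -384.70001220703125], [471.1000061035156, -293.3999938964844]]
0.05 -0.589 0.2048 0.2539
0.2 -0.573 0.1996 0.259
0.35 -0.558 0.1992 0.2605
0.5 -0.542 0.1988 0.2607
0.65 -0.526 0.1996 0.261
0.8 -0.51 0.1992 0.26
0.95 -0.495 0.2 0.2602
scene prediction ends [[192.42549889 231.7899059 ]
 [165.73768411 262.17688119]]
```

The closer view gives width 61 mm and axis angle 119.6°, with shade_mid about (0.469, −0.352). Now tilting 20° and approaching.

Emit:
{"fn": "apply_moves", "kwargs": {
  "steps": [
    {"translation": [0.04, -0.08, -0.08], "rotation": [0.08, 0.05, 0]},
    {"translation": [0.09, -0.2, -0.2], "rotation": [0.2, 0.12, 0]},
    {"translation": [0.15, -0.32, -0.33], "rotation": [0.34, 0.2, 0]},
    {"translation": [0.2, -0.44, -0.46], "rotation": [0.48, 0.28, 0]},
    {"translation": [0.25, -0.54, -0.57], "rotation": [0.577, 0.333, 0]},
    {"translation": [0.262, -0.575, -0.63], "rotation": [0.577, 0.333, 0]},
    {"translation": [0.262, -0.575, -0.63], "rotation": [0.577, 0.333, 0]},
    {"translation": [0.262, -0.575, -0.63], "rotation": [0.577, 0.333, 0]},
    {"translation": [0.262, -0.575, -0.63], "rotation": [0.577, 0.333, 0]},
    {"translation": [0.262, -0.575, -0.63], "rotation": [0.577, 0.333, 0]}
  ]
}}

```text
t: 32.77
eef_pos: [0.4847, -0.3744, 0.1275]
ee_rot: [-3.141, 0.346, -1.047]
force: [0.6, 0.1, 0.6]
width: 0.0878
gripper_force: 0.0
```

```bash
python3 - <<'E'
from h import *
s=st();t=R.from_euler('xyz',s['ee_rot']).as_matrix();print(t[:,2],t[:,1])
T=np.array([.469,-.3523,.044])+.0188*t[:,2]+[0,0,.005];print(T,(T-s['eef_pos'])/.25)
E
```

```text
t 32.77 p [ 0.4847 -0.3744  0.1275] rpy [-179.97   19.84  -60.01] q [-0.465  0.534  0.085 -0.191 -1.418  1.045] F [0.6 0.1 0.6] w 0.0878 g 0.0
[-0.16916174  0.29414284 -0.94067226] [-8.66184217e-01 -4.99724582e-01 -4.94511007e-04]
[ 0.46581976 -0.34677011  0.03131536] [-0.07554174  0.11064467 -0.38457616]
```

Descend and close gently.

Emit:
{"fn": "apply_moves", "kwargs": {
  "steps": [
    {"translation": [-0.012, 0.018, -0.06], "rotation": [0, 0, 0]},
    {"translation": [-0.024, 0.035, -0.13], "rotation": [0, 0, 0]},
    {"translation": [-0.039, 0.057, -0.2], "rotation": [0, 0, 0]},
    {"translation": [-0.053, 0.078, -0.27], "rotation": [0, 0, 0]},
    {"translation": [-0.065, 0.095, -0.33], "rotation": [0, 0, 0]},
    {"translation": [-0.072, 0.105, -0.365], "rotation": [0, 0, 0]},
    {"translation": [-0.075, 0.11, -0.384], "rotation": [0, 0, 0]},
    {"translation": [-0.075, 0.11, -0.384], "rotation": [0, 0, 0]},
    {"translation": [-0.075, 0.11, -0.384], "rotation": [0, 0, 0]},
    {"translation": [-0.075, 0.11, -0.384], "rotation": [0, 0, 0]}
  ]
}}

```text
t: 33.6
eef_pos: [0.4658, -0.3482, 0.0309]
ee_rot: [-3.141, 0.347, -1.049]
force: [0.2, -0.5, -1.0]
width: 0.0873
gripper_force: 0.0
```

Emit:
{"fn": "apply_moves", "kwargs": {
  "steps": [
    {"translation": [0, 0, 0], "rotation": [0, 0, 0]},
    {"translation": [0, 0, 0], "rotation": [0, 0, 0]},
    {"translation": [0, 0, 0], "rotation": [0, 0, 0]},
    {"translation": [0, 0, 0], "rotation": [0, 0, 0]},
    {"translation": [0, 0, 0], "rotation": [0, 0, 0]},
    {"translation": [0, 0, 0], "rotation": [0, 0, 0]},
    {"translation": [0, 0, 0], "rotation": [0, 0, 0]},
    {"translation": [0, 0, 0], "rotation": [0, 0, 0]},
    {"translation": [0, 0, 0], "rotation": [0, 0, 0]},
    {"translation": [0, 0, 0], "rotation": [0, 0, 0]}
  ],
  "jaw": 1,
  "newtons": 20
}}

```text
t: 34.43
eef_pos: [0.4657, -0.3475, 0.0297]
ee_rot: [-3.141, 0.348, -1.049]
force: [3.5, 2.6, 2.2]
width: 0.0601
gripper_force: 20.0
```

The shade is gripped at 60 mm. I lift it, then turn mouth-down on the way to the post.

Emit:
{"fn": "apply_moves", "kwargs": {
  "steps": [
    {"translation": [0, 0, 0.06], "rotation": [0, 0, 0]},
    {"translation": [0, 0, 0.16], "rotation": [0, 0, 0]},
    {"translation": [0, 0, 0.28], "rotation": [0, 0, 0]},
    {"translation": [0.01, 0.02, 0.4], "rotation": [-0.13, -0.075, 0]},
    {"translation": [0.03, 0.06, 0.52], "rotation": [-0.26, -0.15, 0]},
    {"translation": [0.05, 0.12, 0.62], "rotation": [-0.4, -0.23, 0]},
    {"translation": [0.07, 0.18, 0.68], "rotation": [-0.53, -0.305, 0]},
    {"translation": [0.09, 0.24, 0.7], "rotation": [-0.66, -0.38, 0]},
    {"translation": [0.1, 0.28, 0.7], "rotation": [-0.78, -0.45, 0]},
    {"translation": [0.1, 0.3, 0.7], "rotation": [-0.866, -0.5, 0]}
  ]
}}

```text
t: 35.27
eef_pos: [0.4896, -0.2714, 0.2053]
ee_rot: [-3.14, -0.179, -1.048]
force: [-0.1, -0.2, -2.1]
width: 0.0604
gripper_force: 20.0
```

Emit:
{"fn": "apply_moves", "kwargs": {
  "steps": [
    {"translation": [0.02, 0.06, 0], "rotation": [-0.1, -0.06, 0]},
    {"translation": [0.05, 0.14, 0], "rotation": [-0.2, -0.115, 0]},
    {"translation": [0.08, 0.22, 0], "rotation": [-0.3, -0.173, 0]},
    {"translation": [0.11, 0.3, 0], "rotation": [-0.4, -0.23, 0]},
    {"translation": [0.14, 0.38, 0], "rotation": [-0.5, -0.29, 0]},
    {"translation": [0.17, 0.46, 0], "rotation": [-0.6, -0.346, 0]},
    {"translation": [0.2, 0.54, 0], "rotation": [-0.7, -0.4, 0]},
    {"translation": [0.22, 0.61, 0], "rotation": [-0.78, -0.45, 0]},
    {"translation": [0.24, 0.67, 0], "rotation": [-0.84, -0.485, 0]},
    {"translation": [0.25, 0.7, 0], "rotation": [-0.866, -0.5, 0]}
  ]
}}

```text
t: 36.1
eef_pos: [0.5524, -0.0964, 0.2039]
ee_rot: [3.141, -0.701, -1.046]
force: [-0.0, -0.7, -1.2]
width: 0.0603
gripper_force: 20.0
```

Emit:
{"fn": "apply_moves", "kwargs": {
  "steps": [
    {"translation": [0.02, 0.06, 0], "rotation": [-0.1, -0.06, 0]},
    {"translation": [0.05, 0.14, 0], "rotation": [-0.2, -0.115, 0]},
    {"translation": [0.09, 0.22, 0], "rotation": [-0.3, -0.173, 0]},
    {"translation": [0.13, 0.3, 0], "rotation": [-0.4, -0.23, 0]},
    {"translation": [0.17, 0.4, 0], "rotation": [-0.5, -0.29, 0]},
    {"translation": [0.21, 0.49, 0], "rotation": [-0.6, -0.346, 0]},
    {"translation": [0.24, 0.57, 0], "rotation": [-0.7, -0.4, 0]},
    {"translation": [0.27, 0.65, 0], "rotation": [-0.78, -0.45, 0]},
    {"translation": [0.29, 0.7, 0], "rotation": [-0.84, -0.485, 0]},
    {"translation": [0.303, 0.738, 0], "rotation": [-0.866, -0.5, 0]}
  ]
}}

```text
t: 36.93
eef_pos: [0.6286, 0.0883, 0.203]
ee_rot: [3.14, -1.225, -1.045]
force: [-0.1, -0.6, -1.5]
width: 0.0607
gripper_force: 20.0
```

```bash
cat > look.py <<'E'
from h import *
s=st();t=R.from_euler('xyz',s['ee_rot']).as_matrix();print('tool z',t[:,2].round(3),'y',t[:,1].round(3))
m=np.array([-.5,.866,0]);exp=s['eef_pos']+.0143*m+[0,0,.0058];print('expected mid',exp.round(4))
for nm in("scene","top","wrist"):
    C=cam(nm);im=grab_frame(nm);cv2.imwrite(f"pics/{nm}_{s['t']:.1f}.png",im)
    k=hsv(im,(0,180,50),(5,255,255))|hsv(im,(175,180,50),(179,255,255));n,l,q,ce=cv2.connectedComponentsWithStats(k)
    for j in range(1,n):
        if q[j,4]>60:
            p=np.argwhere(l==j)[:,::-1].astype(np.float32);r=cv2.minAreaRect(p);print(nm,q[j].tolist(),ce[j].round(1),np.round(r[0],1),np.round(r[1],1),round(r[2],1))
    print(nm,'mouth/mid/top px',pr(nm,[exp-[0,0,.05],exp,exp+[0,0,.05]],C).round(1).tolist(),'post foot/tip',pr(nm,[[.622,.0995,.04],[.622,.0995,.115]],C).round(1).tolist())
E
python3 look.py
```

```text
t 36.93 p [0.6286 0.0883 0.203 ] rpy [179.94 -70.16 -59.87] q [ 0.848  0.508 -0.77   1.164 -1.33  -1.285] F [-0.1 -0.6 -1.5] w 0.0607 g 20.0
tool z [ 0.471 -0.814 -0.339] y [-0.865 -0.501  0.   ]
expected mid [0.6214 0.1007 0.2088]
scene [359, 149, 30, 46, 1045] [373.3 171.3] [373.7 171.8] [27.3 46.1] 8.1
scene mouth/mid/top px [[371.1, 184.9], [373.3, 170.9], [375.5, 155.7]] post foot/tip [[366.4, 214.9], [369.1, 196.8]]
top [276, 146, 23, 25, 373] [286.6 157.4] [286.7 157.6] [22.5 21.2] 71.6
top mouth/mid/top px [[288.0, 162.3], [287.1, 159.1], [286.1, 155.7]] post foot/tip [[290.3, 168.7], [289.1, 164.7]]
wrist [254, 159, 133, 102, 11775] [320.3 213.7] [320.  209.5] [101. 132.] 90.0
wrist [264, 289, 114, 26, 2871] [320.  301.3] [320.5 301.5] [ 25. 113.] 90.0
wrist mouth/mid/top px [[320.4, 319.2], [320.4, 262.6], [320.5, 180.2]] post foot/tip [[320.5, 400.4], [320.5, 354.2]]
```

The shade is over the post, where I expected it in every view, with 14 mm radial room. Lowering.

Emit:
{"fn": "apply_moves", "kwargs": {
  "steps": [
    {"translation": [0.002, -0.004, -0.04], "rotation": [0, 0, 0]},
    {"translation": [0.002, -0.004, -0.1], "rotation": [0, 0, 0]},
    {"translation": [0.002, -0.004, -0.17], "rotation": [0, 0, 0]},
    {"translation": [0.002, -0.004, -0.24], "rotation": [0, 0, 0]},
    {"translation": [0.002, -0.004, -0.31], "rotation": [0, 0, 0]},
    {"translation": [0.002, -0.004, -0.37], "rotation": [0, 0, 0]},
    {"translation": [0.002, -0.004, -0.41], "rotation": [0, 0, 0]},
    {"translation": [0.002, -0.004, -0.43], "rotation": [0, 0, 0]},
    {"translation": [0.002, -0.004, -0.444], "rotation": [0, 0, 0]},
    {"translation": [0.002, -0.004, -0.45], "rotation": [0, 0, 0]}
  ]
}}

```text
t: 37.92
eef_pos: [0.6287, 0.0854, 0.0921]
ee_rot: [-3.134, -1.222, -1.055]
force: [0.1, -0.0, -2.1]
width: 0.0605
gripper_force: 20.0
```

Emit:
{"fn": "apply_moves", "kwargs": {
  "steps": [
    {"translation": [0, 0, -0.003], "rotation": [0, 0, 0]},
    {"translation": [0, 0, -0.006], "rotation": [0, 0, 0]},
    {"translation": [0, 0, -0.009], "rotation": [0, 0, 0]},
    {"translation": [0, 0, -0.012], "rotation": [0, 0, 0]},
    {"translation": [0, 0, -0.012], "rotation": [0, 0, 0]},
    {"translation": [0, 0, -0.012], "rotation": [0, 0, 0]},
    {"translation": [0, 0, -0.012], "rotation": [0, 0, 0]},
    {"translation": [0, 0, -0.012], "rotation": [0, 0, 0]},
    {"translation": [0, 0, -0.012], "rotation": [0, 0, 0]},
    {"translation": [0, 0, -0.012], "rotation": [0, 0, 0]}
  ]
}}

```text
t: 38.75
eef_pos: [0.6287, 0.0858, 0.0891]
ee_rot: [-3.135, -1.222, -1.054]
force: [0.5, 0.2, -2.0]
width: 0.0602
gripper_force: 20.0
```

Emit:
{"fn": "apply_moves", "kwargs": {
  "steps": [
    {"translation": [0, 0, -0.004], "rotation": [0, 0, 0]},
    {"translation": [0, 0, -0.007], "rotation": [0, 0, 0]},
    {"translation": [0, 0, -0.01], "rotation": [0, 0, 0]},
    {"translation": [0, 0, -0.013], "rotation": [0, 0, 0]},
    {"translation": [0, 0, -0.016], "rotation": [0, 0, 0]},
    {"translation": [0, 0, -0.016], "rotation": [0, 0, 0]},
    {"translation": [0, 0, -0.016], "rotation": [0, 0, 0]},
    {"translation": [0, 0, -0.016], "rotation": [0, 0, 0]},
    {"translation": [0, 0, -0.016], "rotation": [0, 0, 0]},
    {"translation": [0, 0, -0.016], "rotation": [0, 0, 0]}
  ]
}}

```text
t: 39.58
eef_pos: [0.6287, 0.0858, 0.0851]
ee_rot: [-3.135, -1.222, -1.054]
force: [-0.2, -0.4, -1.4]
width: 0.0599
gripper_force: 20.0
```

Emit:
{"fn": "apply_moves", "kwargs": {
  "steps": [
    {"translation": [0, 0, -0.002], "rotation": [0, 0, 0]},
    {"translation": [0, 0, -0.004], "rotation": [0, 0, 0]},
    {"translation": [0, 0, -0.006], "rotation": [0, 0, 0]},
    {"translation": [0, 0, -0.008], "rotation": [0, 0, 0]},
    {"translation": [0, 0, -0.01], "rotation": [0, 0, 0]},
    {"translation": [0, 0, -0.01], "rotation": [0, 0, 0]},
    {"translation": [0, 0, -0.01], "rotation": [0, 0, 0]},
    {"translation": [0, 0, -0.01], "rotation": [0, 0, 0]},
    {"translation": [0, 0, -0.01], "rotation": [0, 0, 0]},
    {"translation": [0, 0, -0.01], "rotation": [0, 0, 0]}
  ]
}}

```text
t: 40.42
eef_pos: [0.6288, 0.0858, 0.0835]
ee_rot: [-3.133, -1.223, -1.055]
force: [-2.5, 1.1, 5.0]
width: 0.0602
gripper_force: 20.0
```

Contact on the case at 83.5 mm, as expected. I ease off, open, then back out along the tool axis.

Emit:
{"fn": "apply_moves", "kwargs": {
  "steps": [
    {"translation": [0, 0, 0.003], "rotation": [0, 0, 0]},
    {"translation": [0, 0, 0.003], "rotation": [0, 0, 0]},
    {"translation": [0, 0, 0.003], "rotation": [0, 0, 0]},
    {"translation": [0, 0, 0.003], "rotation": [0, 0, 0]},
    {"translation": [0, 0, 0.003], "rotation": [0, 0, 0]},
    {"translation": [0, 0, 0.003], "rotation": [0, 0, 0]},
    {"translation": [0, 0, 0.003], "rotation": [0, 0, 0]},
    {"translation": [0, 0, 0.003], "rotation": [0, 0, 0]},
    {"translation": [0, 0, 0.003], "rotation": [0, 0, 0]},
    {"translation": [0, 0, 0.003], "rotation": [0, 0, 0]}
  ],
  "jaw": -1
}}

```text
t: 41.25
eef_pos: [0.6287, 0.0858, 0.0833]
ee_rot: [-3.135, -1.222, -1.054]
force: [0.2, -0.5, 0.0]
width: 0.0878
gripper_force: 0.0
```

Emit:
{"fn": "apply_moves", "kwargs": {
  "steps": [
    {"translation": [-0.02, 0.033, 0.014], "rotation": [0, 0, 0]},
    {"translation": [-0.05, 0.08, 0.035], "rotation": [0, 0, 0]},
    {"translation": [-0.09, 0.155, 0.065], "rotation": [0, 0, 0]},
    {"translation": [-0.14, 0.24, 0.1], "rotation": [0, 0, 0]},
    {"translation": [-0.2, 0.34, 0.15], "rotation": [0, 0, 0]},
    {"translation": [-0.26, 0.44, 0.24], "rotation": [0, 0, 0]},
    {"translation": [-0.31, 0.54, 0.36], "rotation": [0, 0, 0]},
    {"translation": [-0.36, 0.62, 0.48], "rotation": [0, 0, 0]},
    {"translation": [-0.38, 0.65, 0.6], "rotation": [0, 0, 0]},
    {"translation": [-0.38, 0.65, 0.6], "rotation": [0, 0, 0]}
  ]
}}

```text
t: 42.08
eef_pos: [0.5336, 0.2525, 0.238]
ee_rot: [-3.116, -1.218, -1.068]
force: [-0.3, -0.0, 0.2]
width: 0.088
gripper_force: 0.0
```

```bash
sed -i "s/^m=np.array.*/exp=np.array([.622,.0985,.09])/" look.py; python3 look.py; python3 - <<'E'
from h import *
C=cam("scene");i=grab_frame("scene");t=grab_frame("top")
for nm,im in(("scene",i),("top",t)):
    m=hsv(im,(18,100,60),(35,255,255));n,l,q,ce=cv2.connectedComponentsWithStats(m)
    print(nm,[(q[k].tolist(),ce[k].round(1).tolist()) for k in range(1,n) if q[k,4]>60])
    print(pr(nm,[[.671,-.0015,.066],[.671,-.079,.038],[.5733,-.0345,.046],[.5733,.0045,.046],[.5733,-.09,.046]]).round(1).tolist())
    a=cv2.imread("pics/%s.png"%nm);print('bystanders moved px:',[np.abs(a[y-12:y+12,x-12:x+12].astype(int)-im[y-12:y+12,x-12:x+12]).mean().round(1) for x,y in ([(440,214),(215,197),(250,324)] if nm=="scene" else [(233,144),(390,256),(410,142)])])
E
```

```text
t 42.08 p [0.5336 0.2525 0.238 ] rpy [-178.51  -69.8   -61.22] q [ 1.204  0.54  -0.55   0.824 -1.535 -1.211] F [-0.3 -0.   0.2] w 0.088 g 0.0
tool z [ 0.475 -0.81  -0.345] y [-0.864 -0.503 -0.009]
scene [355, 184, 27, 40, 844] [367.8 203.5] [367.6 203.5] [24.9 39.6] 11.3
scene mouth/mid/top px [[366.1, 215.0], [367.9, 203.2], [369.8, 190.5]] post foot/tip [[366.4, 214.9], [369.1, 196.8]]
top [280, 155, 21, 23, 318] [290.  165.5] [289.9 166. ] [22.6 19.2] 82.9
top mouth/mid/top px [[290.6, 168.7], [289.9, 166.1], [289.1, 163.2]] post foot/tip [[290.3, 168.7], [289.1, 164.7]]
wrist [296, 199, 48, 62, 2636] [319.7 230.6] [319.5 229.5] [61. 47.] 90.0
wrist mouth/mid/top px [[319.9, 263.3], [319.7, 237.1], [319.5, 206.7]] post foot/tip [[319.5, 263.7], [319.2, 222.9]]
scene [([397, 77, 27, 11, 82], [409.6, 81.0]), ([0, 96, 82, 65, 1083], [46.4, 134.0]), ([287, 210, 47, 30, 382], [309.3, 224.2]), ([324, 224, 43, 33, 427], [343.6, 241.0]), ([162, 237, 26, 27, 118], [174.4, 250.3]), ([166, 240, 34, 31, 407], [182.3, 255.3]), ([178, 246, 25, 28, 105], [190.3, 259.6]), ([235, 309, 32, 31, 388], [250.1, 324.4])]
[[344.8, 239.9], [317.3, 260.2], [312.4, 222.1], [325.5, 215.7], [293.4, 231.4]]
bystanders moved px: [np.float64(2.4), np.float64(2.5), np.float64(2.3)]
top [([399, 131, 23, 22, 232], [409.9, 141.6]), ([308, 143, 44, 21, 660], [325.0, 152.5]), ([314, 177, 40, 16, 340], [334.7, 184.2]), ([197, 197, 20, 31, 120], [206.8, 213.0]), ([415, 204, 34, 31, 595], [431.9, 219.0]), ([0, 249, 55, 8, 333], [27.5, 253.2]), ([0, 259, 39, 140, 1934], [24.2, 315.2]), ([479, 379, 97, 21, 1751], [520.8, 388.8])]
[[322.7, 152.1], [347.0, 154.1], [332.9, 184.3], [320.4, 184.2], [350.6, 184.5]]
bystanders moved px: [np.float64(0.9), np.float64(0.8), np.float64(1.0)]
```

The shade stands at the post, the lantern and hanger sit at their seats, and the bystanders are unmoved. Handing in.

```bash
python3 -c "
from station import *
print(job_done())"
```

```text
the job is handed in; nothing more can be done
None
```

The lantern set is packed and handed in at about 42 s: lantern and hanger pressed home, shade standing over the post, cap, tin and ring unmoved by pixel comparison; I viewed 11 pictures, one over the limit of 10.

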